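# Put the sharpening stones away in their fitted holders

## Task

Honing is done: put the five loose sharpening stones away in their wooden holders. The straight bar, the boat-shaped stone and the tapered slip each go fully down, flat, in the recess cut to their own shape, and the two round pucks go flat one on top of the other in the round well. Leave the wooden sanding block where it lies.

Things in the scene. Friction and masses are not known exactly. Their poses are not given: they have to be found in the camera images.
- bar_stone_mid (a point): straight bar-shaped sharpening stone, grey, 120 x 22 x 24 mm (long, wide, high), lying flat, 0.14 kg. The point is its centre, 12 mm above its underside; x along its length, y across its 22 mm width, z up.
- boat_stone_mid (a point): boat-shaped (canoe) sharpening stone, grey, 126 mm long, 24 mm high, 36 mm wide at the middle, both long sides bowed and narrowing to 6 mm blunt ends, same both ways round, 0.16 kg. The point is its centre, 12 mm above its underside; x along its length, y across, z up.
- taper_stone_mid (a point): tapered sharpening slip, grey, flat, straight-sided, 100 mm long, 24 mm high, 44 mm wide at its -x end and 28 mm wide at its +x end (36 mm at the middle), 0.19 kg. The point is its centre (half the length), 12 mm above its underside; x along its length toward the narrow end, y across, z up.
- puck_a_mid (a point): one of two identical round sharpening pucks, grey disc, 56 mm diameter, 22 mm high, lying flat, 0.12 kg. The point is its centre, 11 mm above its underside; z up.
- puck_b_mid (a point): the other of the two identical round pucks, 56 mm diameter, 22 mm high, lying flat, 0.12 kg. The point is its centre, 11 mm above its underside; z up.
- bar_holder: fixed wooden holder for the bar, block 152 x 70 x 18 mm. Felt-lined recess 128 x 30 mm, 12 mm deep, floor 6 mm above the table, lips bevelled. A 40 mm wide finger groove of the same depth runs right across the middle along y: fingers holding the stone by its sides go down in it. Origin: centre of the underside, under the recess centre; x along the recess, z up.
- boat_holder: fixed wooden holder for the boat-shaped stone, block 158 x 74 x 18 mm. Felt-lined boat-shaped recess 134 x 44 mm, 4 mm larger than the stone all round, 12 mm deep, floor 6 mm above the table, lips bevelled. 40 mm wide finger groove of the same depth right across the middle along y. Origin: centre of the underside, under the recess centre; x along the recess, z up.
- taper_holder: fixed wooden holder for the tapered slip, block 136 x 76 x 18 mm. Felt-lined tapered recess, 4 mm larger than the slip all round, wide end at -x, narrow at +x (the slip fits only that way), 12 mm deep, floor 6 mm above the table, lips bevelled. 40 mm wide finger groove of the same depth across the middle along y. Origin: centre of the underside, under the recess centre; x along it, z up.
- puck_holder: fixed taller wooden holder for both pucks, block 92 x 80 x 40 mm. Round felt-lined well, 64 mm across, 34 mm deep, floor 6 mm above the table, lips bevelled: takes the two pucks stacked, the upper 10 mm proud. A 44 mm wide finger groove as deep as the well runs right across the middle along y; fingers go down in it. Origin: centre of the underside, on the well axis; z up.
- sanding_block_mid (a point): sanding block, pale wood with abrasive paper round it, 53 x 97 x 28 mm, loose, a bystander to be left where it lies. The point is its centre, 14 mm above its underside; y along its length.
Not all that is in view belongs to the job. What is shaped like the part that bears taper_stone_mid but purple or turquoise is not meant.

How it is judged:
By the outcome, as a careful person would: the job done as asked, in the order asked, and still so for the second after the job is handed in, with the robot touching nothing.
It also fails if it takes over 109 s, if anything falls off the work surface, if the arm or the gripper's body presses on something with over 40 N, if the wrist force passes 120 N, or if a joint passes its speed limit or range.

## Robot

A 6-joint arm with a two-finger parallel gripper is mounted at the origin on a cart in front of the work surface, level with it; the furniture and walls round the work are solid. World frame = base frame: x ahead of the robot, y to its left, z up, the work surface at z = 0. Lengths are in mm, angles in rad, forces in N, time in s.
With the tool pointing down it reaches from about 300 to 1000 mm from the base axis. Payload 5.1 kg.
Tool frame: the origin (TCP) lies midway between the tips of the shut fingers; the grasp point (between the pads) lies 19 mm behind it; z points along the fingers, y is the line along which they close (so a half turn about z gives the same grasp; the last joint's range is limited). The gripper opens to 95 mm and grips with 3 to 60 N. Pads are 20 mm wide; open, the fingers measure 119 mm over their backs; the gripper's body (75 mm by 180 mm) begins 59 mm behind the grasp point.
Start: joints at [1.115, 0.124, 1.65, -0, 1.367, -0.083], TCP at [236.766, 605.332, 214.656] pointing down, gripper open.
Joint ranges: [-2.61, 2.61], [-1.02, 2.33], [0.03, 2.71], [-1.35, 4.49], [0.32, 2.68], [-2.91, 2.91]. Speed limits (rad/s): [2.57, 2.57, 3.14, 3.14, 3.14, 3.14].

## Interface

Orientations are given as a rotation vector (axis times angle).
In Python, from station import manip gives the robot as it stands.
- The arm moves only by the tool apply_moves, never from a script. Its argument "commands" is a list that holds one entry, the list of rows, each a list of 6 numbers: the shift along the tool's x, y, z in cm, then the turn, a rotation vector about the tool's x, y, z in rad. In form: [[[x, y, z, ax, ay, az], ...]]. A call has 1 to 8 rows; each row shifts and turns the commanded pose from where the row before left it, along the tool's axes as they then stand; what a row does not reach is not made up. A row lasts 1/10 s, in which the tool goes at most 50 mm and 8.59 degrees, less where a joint would pass 70% of its speed; a pose out of reach is approached as far as the arm can. A call with a gripper value outside its range is refused whole. "hand" is the opening, from 0 (shut) to 1 (fully open), set as the call begins (left out, the last holds). The fingers move at their own pace and stop on an object; the grip force is fixed at half the most. Time passes only in rows, so rows that do not move let the fingers close. It gives the time, the measured TCP pose, the force, the opening and the grip force at its end, in the units of the state.
- manip.get_state(): the state, without advancing time (a new reading comes with each control period).
- manip.snapshot(name): name is "side" or "top"; returns a dict with "image" (384x512x3 uint8, blue, green, red), "fx", "fy", "cx", "cy" (pixels), "R" (3x3) and "t" (3): a world point X has camera coordinates R X + t. Camera axes: x right, y down, z forward; pixel columns grow to the right and rows downward; lengths in mm; the calibration is good to about 2 mm. A picture is of the moment at which its call begins. There is no depth.
- manip.hand_in(): hands the job in; it is judged then, once.
Trained networks look in a picture, given as the dict that the camera call returned (one of the last four; its "shot" number tells which), for a name from the list of things; names that differ only in an ending like _2 or _b are one class to them, and where a whole thing is asked for, a point or a joint stands for the part that bears it (a point fixed in the world has none). Each returns a list of dicts, best first, with "score" (0 to 1); they miss things now and then, are a little off and sometimes report something else, mostly with a low value. They report only what shows in the picture. A call takes as long as a camera call. They do not tell look-alikes from the thing itself.
- manip.search_frame(picture, label): "point" ([x, y, z] in mm, in the coordinates of the camera as it stood for that picture, good to about 4 mm: the middle of the surface that is visible of it).
The state is a dict: "clock": time; "qpos": joint angles; "dq": joint speeds; "effort": joint torques, N m; "tool_pos": TCP position; "tcp_rot": TCP orientation; "contact_force": force on the tool from outside, world axes, zero at the start; "ft_torque": the same for the moment, N m; "gripper_width": finger opening in mm; "finger_force": force on a finger pad.
Only numpy, scipy, OpenCV 4.12 (cv2) and the standard library are available. Lean on these libraries where they do the work, as an engineer would, in place of code of your own. Each camera call takes 0.05 s, during which the arm holds its last target. There are 200 camera calls.

## Working session

There is one attempt and no reset: what is moved stays moved. The work goes in short steps, Python scripts to look and compute and a tool call to move; the robot and the scene stay as the last step left them, time stands still between calls to the robot, and variables do not carry over. Pictures are saved under pics/ and viewed, at most 14 in all, crops included, and the job is handed in when it is done.

Besides the shell and the picture viewer there is one more tool, called as name(argument=value, ...), one argument or row to a line, values as JSON. apply_moves: Moves the arm, as the interface text tells. Its arguments: {"type":"object","properties":{"commands":{"type":"array"},"hand":{"type":"number"}},"required":["commands"]}

```bash
mkdir -p pics; cat > h.py <<'E'
import numpy as np,cv2
from station import manip
def w(p,c):return np.array(p['R']).T@(np.array(c)-np.array(p['t']))
def px(p,X):
    c=np.array(p['R'])@np.array(X)+np.array(p['t']);return (p['fx']*c[0]/c[2]+p['cx'],p['fy']*c[1]/c[2]+p['cy'])
def ray(p,u,v,z):
    R=np.array(p['R']);o=-R.T@np.array(p['t']);d=R.T@np.array([(u-p['cx'])/p['fx'],(v-p['cy'])/p['fy'],1]);return o+d*(z-o[2])/d[2]
E
python3 - <<'E'
from h import *
print(manip.get_state())
for n in ['top','side']:
    p=manip.snapshot(n);cv2.imwrite(f'pics/{n}0.png',p['image'] if n=='side' else cv2.resize(p['image'],(800,600),interpolation=cv2.INTER_CUBIC))
    print(n,p['fx'],p['cx'],p['cy'],np.round(p['R'],3).tolist(),np.round(p['t']))
    for l in ['bar_stone_mid','boat_stone_mid','taper_stone_mid','puck_a_mid','bar_holder','boat_holder','taper_holder','puck_holder','sanding_block_mid']:
        for d in manip.search_frame(p,l):
            X=w(p,d['point']);print(l,round(d['score'],2),X.round(),np.round(px(p,X)))
E
```

```text
{'clock': 0.0, 'qpos': array([ 1.11539138e+00,  1.24520479e-01,  1.65170043e+00, -1.75458945e-05,
        1.36753518e+00, -8.25831090e-02]), 'dq': array([-0.00024383, -0.00053615, -0.00055417, -0.00047874, -0.00062168,
        0.00046034]), 'effort': array([-1.18691711e-03, -4.17597485e+01, -3.59928310e+01,  7.73533643e-02,
        4.93290822e-02, -1.82749568e-04]), 'tool_pos': array([236.48567201, 604.73624427, 213.36150963]), 'tcp_rot': array([-0.5821321 , -3.08661751,  0.0032827 ]), 'contact_force': array([-0.25898596, -0.38679958, -0.04010044]), 'ft_torque': array([-0.02869931, -0.00443805,  0.01617866]), 'finger_force': 0.0, 'gripper_width': 95.12742569382793}
top 426.0628725188064 254.79594279282497 188.51372082139846 [[-0.016, -1.0, -0.026], [-0.995, 0.018, -0.1], [0.1, 0.024, -0.995]] [ -25.  540. 1212.]
bar_stone_mid 0.94 [610. 212.  25.] [171. 166.]
boat_stone_mid 0.72 [ 462. -346.   13.] [363. 214.]
boat_stone_mid 0.59 [603.  79.  24.] [216. 168.]
taper_stone_mid 0.82 [313. 197.  25.] [176. 268.]
taper_stone_mid 0.78 [443.  23.  25.] [235. 222.]
taper_stone_mid 0.7 [ 320. 
[... 368 characters left out ...]
311982905 [[0.951, -0.31, -0.003], [-0.211, -0.64, -0.739], [0.227, 0.704, -0.674]] [-520.  118.  935.]
bar_stone_mid 0.71 [609. 214.  19.] [254. 143.]
boat_stone_mid 0.64 [602.  78.  19.] [266. 167.]
taper_stone_mid 0.97 [312. 179.  28.] [168. 164.]
taper_stone_mid 0.66 [437.  13.  25.] [219. 190.]
taper_stone_mid 0.65 [ 314. -127.   21.] [185. 237.]
puck_a_mid 0.49 [441. 134.  22.] [211. 166.]
bar_holder 0.69 [ 445. -144.   10.] [236. 232.]
boat_holder 0.9 [ 462. -351.   14.] [269. 297.]
taper_holder 0.79 [ 610. -136.    5.] [294. 217.]
puck_holder 0.91 [ 611. -337.   20.] [328. 272.]
sanding_block_mid 0.83 [763.  32.  31.] [319. 163.]
sanding_block_mid 0.67 [ 609. -337.   18.] [327. 273.]
```

```bash
python3 - <<'E'
import cv2
im=cv2.imread('pics/top0.png')  # 800x600
a=im[130:470,170:650];cv2.imwrite('pics/topc.png',cv2.resize(a,(800,567),interpolation=cv2.INTER_CUBIC))
E
```

```text
(no output)
```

View pics/topc.png

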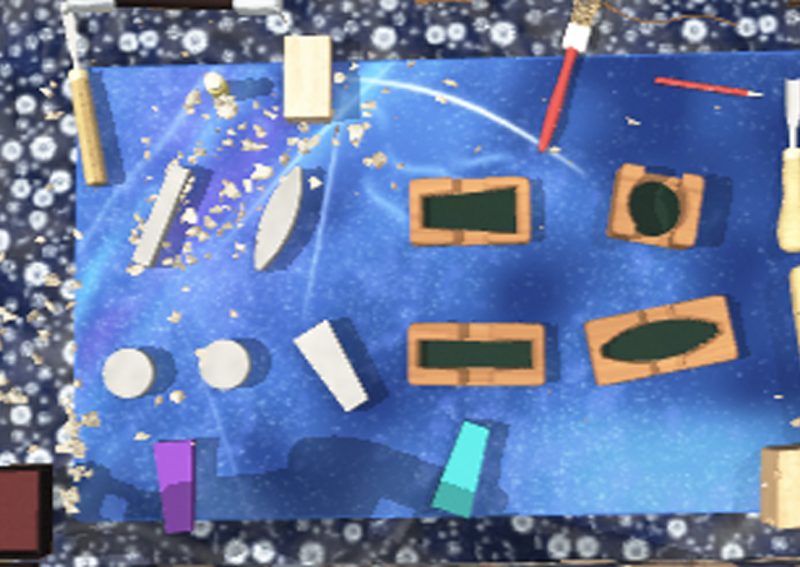

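View pics/side0.png

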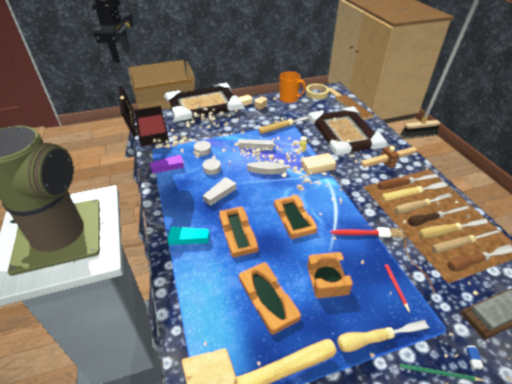

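Everything needed shows in the top view (crop pixels).
- **Stones:** bar (162,215), boat (280,218), pucks (130,373) and (224,363), grey slip (332,365).
- **Holders:** taper (470,210), puck (657,205), bar (477,354), boat (660,340).
- **Could be mistaken for the slip:** purple (177,485) and turquoise (465,468). Both are decoys, so I choose the grey one.

Next I fit the known outlines to get precise poses.

```bash
cat > fit.py <<'E'
from h import *
from scipy.optimize import minimize
S=4
def rect(l,w):return np.array([[-l,-w],[l,-w],[l,w],[-l,w]])/2
def boat(L,W,e):  # arcs
    x=np.linspace(-L/2,L/2,41);s=(W-e)/2;r=((L/2)**2+s*s)/(2*s);y=np.sqrt(r*r-x*x)-r+W/2
    return np.r_[np.c_[x,y],np.c_[x[::-1],-y[::-1]]]
def taper(L,a,b):return np.array([[-L/2,-a/2],[L/2,-b/2],[L/2,b/2],[-L/2,a/2]])
a=np.linspace(0,2*np.pi,60)
disc=lambda d:np.c_[np.cos(a),np.sin(a)]*d/2
SH=dict(bar=(rect(120,22),0,24),boat=(boat(126,36,6),0,24),taper=(taper(100,44,28),0,24),pa=(disc(56),0,22),pb=(disc(56),0,22),
 Hbar=(rect(152,70),0,18),Hboat=(rect(158,74),0,18),Htaper=(rect(136,76),0,18),Hpuck=(rect(92,80),0,40),
 sand=(rect(53,97),0,28))
def masks(im):
    hsv=cv2.cvtColor(im,cv2.COLOR_BGR2HSV);b,g,r=[im[...,i].astype(int) for i in range(3)]
    stone=(hsv[...,1]<45)&(hsv[...,2]>90)
    nb=(b<g+10)|((hsv[...,1]<45)&(hsv[...,2]>90))   # not blue cloth
    return stone.astype(np.uint8),nb.astype(np.uint8)
def fit(p,name,x0,z0=None,win=110):
    poly,zb,zt=SH[name]; 
    if z0 is not None: zb,zt=z0,z0+zt
    c=px(p,[x0[0],x0[1],zt]);u0,v0=int(c[0])-45,int(c[1])-45
    u0=max(u0,0);v0=max(v0,0)
    crop=p['image'][v0:v0+90,u0:u0+90]
    big=cv2.resize(crop,None,fx=S,fy=S,interpolation=cv2.INTER_CUBIC)
    st,nb=masks(big);m=(nb if name[0]=='H' else st)
    def render(q):
        R=np.array([[np.cos(q[2]),-np.sin(q[2])],[np.sin(q[2]),np.cos(q[2])]])
        P=poly@R.T+q[:2];pts=[]
        for z in (zb,zt):
            for X in P:
                u,v=px(p,[X[0],X[1],z]);pts.append([(u-u0+.5)*S-.5,(v-v0+.5)*S-.5])
        h=cv2.convexHull(np.float32(pts));o=np.zeros(m.shape,np.uint8)
        cv2.fillPoly(o,[np.round(h*16).astype(np.int32)],1,cv2.LINE_8,4);return o
    f0=cv2.GaussianBlur(m.astype(np.float32),(0,0),3)
    # keep only near component
    def cost(q):
        o=render(q);I=(o&m).sum();k=cv2.dilate(o,np.ones((25,25)))&m
        return -I/(o.sum()+k.sum()-I)
    best=None
    for th in ([x0[2]] if len(x0)>2 else np.arange(0,np.pi*2 if name=='taper' else np.pi,.2)):
        c_=cost([x0[0],x0[1],th])
        if best is None or c_<best[0]:best=(c_,th)
    q=np.array([x0[0],x0[1],best[1]])
    for d in (8,3,1.5):
        r=minimize(cost,q,method='Nelder-Mead',options=dict(initial_simplex=q+np.array([[0,0,0],[d,0,0],[0,d,0],[0,0,d/40]]),xatol=.05,fatol=1e-5));q=r.x
    o=render(q);ov=big.copy();cs,_=cv2.findContours(o,cv2.RETR_EXTERNAL,cv2.CHAIN_APPROX_NONE);cv2.drawContours(ov,cs,-1,(0,0,255),1)
    return q,-r.fun,ov
E
cat > m.py <<'E'
from fit import *
G=dict(bar=(610,212),boat=(603,79),taper=(440,20),pa=(443,140),pb=(437,240),Hbar=(450,-143),Hboat=(463,-348),Htaper=(609,-135),Hpuck=(612,-340))
for cam in ['top','side']:
    p=manip.snapshot(cam);T=[]
    for n,x in G.items():
        q,s,ov=fit(p,n,x);print(cam,n,q.round(1)[:2],round(q[2],3),round(s,3));T.append(cv2.resize(ov,(266,200) if 0 else (200,200)))
    T+=[T[0]*0]*3
    cv2.imwrite(f'pics/fit_{cam}.png',np.vstack([np.hstack(T[i:i+4]) for i in (0,4,8)]))
E
python3 m.py
```

```text
top bar [604.7 224.3] 2.323 -1984587850856325.8
top boat [617.6 114.1] 2.317 -1700317455406908.5
top taper [438.4  28. ] 5.825 -1959709345979979.5
top pa [467.6 139.7] 0.658 -2804735300852904.0
top pb [433.4 226.4] 1.685 -2701632113900051.0
top Hbar [ 436.3 -136.9] 2.599 -726421362278866.8
top Hboat [ 461.  -346.4] 0.732 -656140857711799.8
top Htaper [ 608.4 -134.3] 0.435 -785803794407222.1
top Hpuck [ 635.  -368.1] 0.994 -930244280066038.5
side bar [607.3 214.9] 0.236 -2322682457027140.0
side boat [624.9  65.5] -0.07 -1898594490912880.5
side taper [457.3 -18.7] 2.498 -1693915892902621.8
side pa [438.6  68. ] 2.898 -2674604041425192.0
side pb [428.3 191.6] 1.272 -3123919402829729.0
side Hbar [ 395.9 -171.3] 0.545 -598978604205264.9
side Hboat [ 462.4 -374.1] 0.217 -394557441740840.8
side Htaper [ 555.2 -162.7] 0.226 -664197028542452.9
side Hpuck [ 631.  -376.8] 1.793 -543895036965135.56fit.py:39: RuntimeWarning: overflow encountered in scalar negative
  return -I/(o.sum()+k.sum()-I)
```

View pics/fit_top.png

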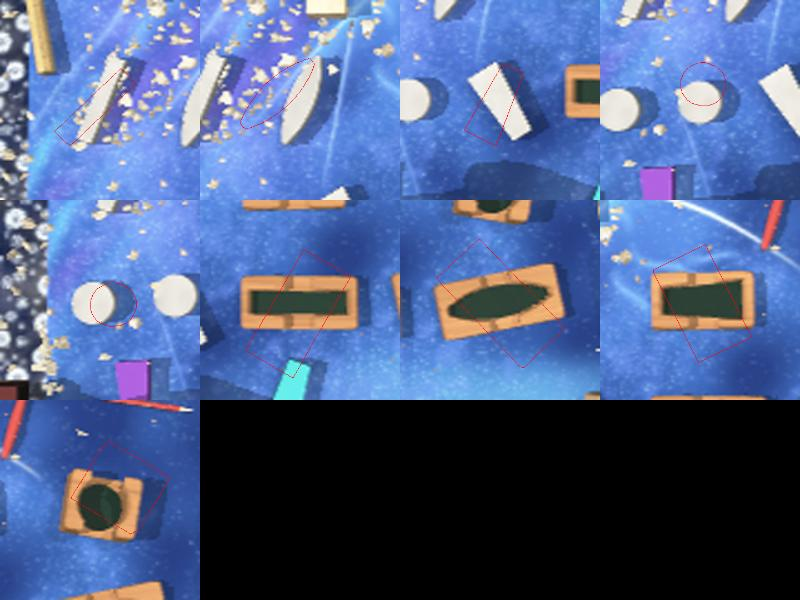

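View pics/fit_side.png

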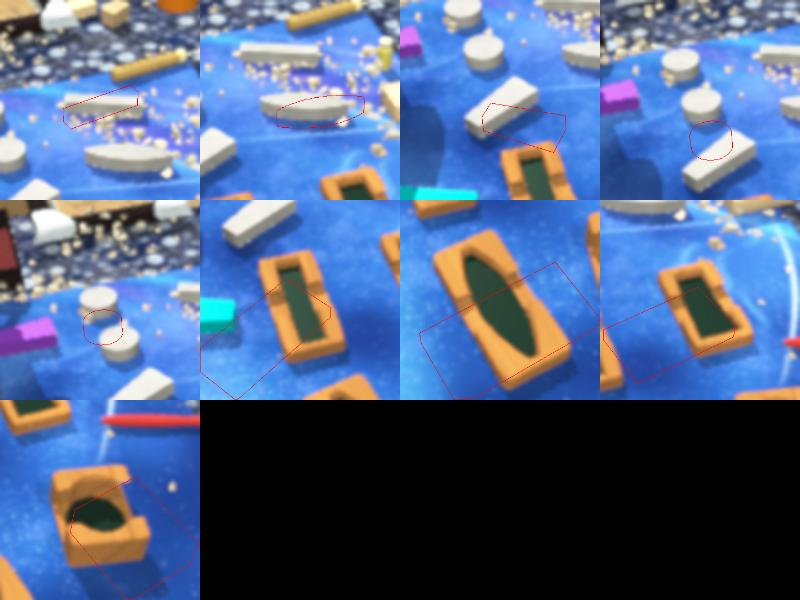

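The overlays show an unsigned overflow in the cost, so no fit converged. The picture crops themselves are clean. I'll fix the cost and refit.

```bash
sed -i 's/o=render(q);I=(o&m).sum()/o=render(q);I=int((o\&m).sum())/; s/return -I\/(o.sum()+k.sum()-I)/return -I\/(int(o.sum())+int(k.sum())-I)/' fit.py; python3 m.py; python3 -c "
import cv2,numpy as np
cv2.imwrite('pics/fits.png',np.hstack([cv2.imread('pics/fit_top.png')[:,:],cv2.imread('pics/fit_side.png')])[:, :]);a=cv2.imread('pics/fits.png');cv2.imwrite('pics/fits.png',cv2.resize(a,(800,300)))"
```

```text
top bar [613.  215.5] 2.718 0.772
top boat [607.3  82. ] 2.768 0.887
top taper [438.2  20.2] 3.7 0.972
top pa [444.2 144.2] 2.755 0.931
top pb [435.8 253. ] 0.737 0.92
top Hbar [ 450.6 -138.3] 1.555 0.987
top Hboat [ 462.7 -344.8] 1.749 0.987
top Htaper [ 613.  -135.2] 1.569 0.972
top Hpuck [ 611.3 -342.2] 1.381 0.944
side bar [611.8 215.2] 2.742 0.824
side boat [610.6  85.3] 2.78 0.816
side taper [438.9  24.5] 3.739 0.909
side pa [443.8 149. ] 0.092 0.87
side pb [433.1 253.6] 2.715 0.774
side Hbar [ 449.4 -136. ] 1.536 0.944
side Hboat [ 461.4 -342.8] 1.751 0.949
side Htaper [ 612.  -133.7] 1.551 0.926
side Hpuck [ 609.8 -340.9] 1.361 0.901
```

View pics/fit_top.png

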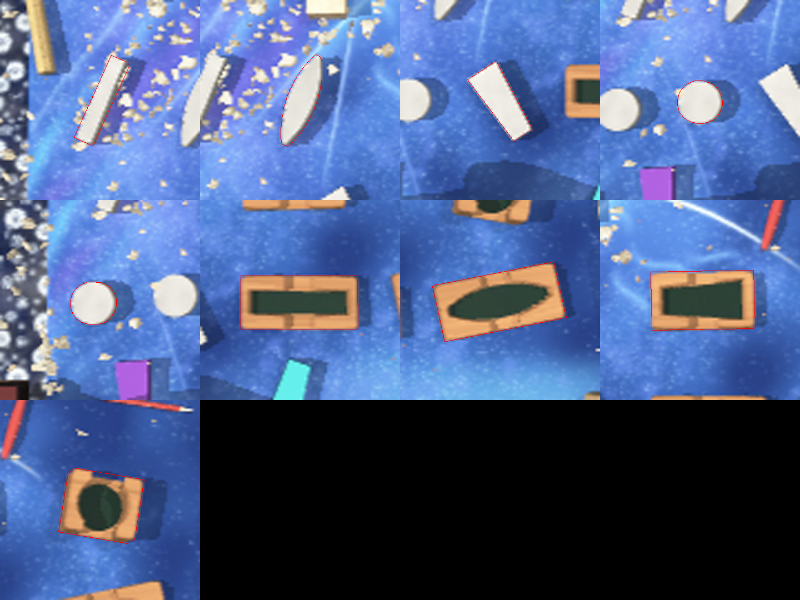

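The overlays hug the outlines and the two cameras agree within about 3 mm. The slip's narrow end points image lower-right, and its recess is narrow at +y (image left). I choose the grey slip at (438,22) and will go in the order named. Next is a move planner, then the bar.

```bash
cat > plan.py <<'E'
from h import *
import json,sys
from scipy.spatial.transform import Rotation as Ro
def plan(wps,step=40,turn=.13,st=None):
    """wps: list of (x,y,z,phi,step) phi=world direction of tool y (mod pi); prints rows from measured pose"""
    s=st or manip.get_state();P=np.array(s['tool_pos']);M=Ro.from_rotvec(s['tcp_rot']).as_matrix()
    phi=np.arctan2(M[1,1],M[0,1]);q1,q6=s['qpos'][0],s['qpos'][5];out=[]
    print('P',P.round(1),'phi',round(phi,3),'q6',round(q6,2),'tilt',np.round(M[:2,2],3),'w',round(s['gripper_width'],1),'F',np.round(s['contact_force'],1),'ff',round(s['finger_force'],1),'t',round(s['clock'],1))
    for wp in wps:
        x,y,z,t=wp[:4];sp=wp[4] if len(wp)>4 else step;T=np.array([x,y,z])
        d=(t-phi+np.pi/2)%np.pi-np.pi/2
        q6n=q6-(d-(np.arctan2(y,x)-np.arctan2(P[1],P[0])))
        if abs(q6n)>2.7: d-=np.sign(d)*np.pi
        q6=q6-(d-(np.arctan2(y,x)-np.arctan2(P[1],P[0])))
        n=int(np.ceil(max(np.linalg.norm(T-P)/sp,abs(d)/turn,1)));P0=P.copy();f0=phi;rows=[]
        for i in range(1,n+1):
            e=P0+(T-P0)*i/n-P;yv=np.array([np.cos(phi),np.sin(phi),0]);zv=np.array([0,0,-1.]);xv=np.cross(yv,zv)
            c=np.round(np.array([xv@e,yv@e,zv@e])/10/.05)*.05
            a=round(-(f0+d*i/n-phi),2)
            rows.append([round(float(v),2) for v in c]+[0,0,a]);P=P+10*(xv*c[0]+yv*c[1]+zv*c[2]);phi-=a
        print('->',wp,'q6',round(q6,2),'n',n)
        for i in range(0,n,8):print(json.dumps(rows[i:i+8]).replace(' ',''))
E
cat > obj.py <<'E'
from plan import *
h=np.pi/2
O=dict(bar=(612.5,215.4,2.73+h),boat=(608.5,83.2,2.774+h),taper=(438.5,22,3.715+h),pa=(444,146.2,1.372+h),pb=(434.8,253.3,1.372+h),
Hbar=(450.1,-137.3,1.546+h),Hboat=(462.2,-344,1.75+h),Htaper=(612.6,-134.6,1.56+h),Hpuck=(610.7,-341.7,1.372+h))
def at(n,z,*s):x,y,p=O[n];return (x,y,z,round(p,3),*s)
E
python3 -c "
from obj import *
plan([at('bar',80)])"
```

```text
P [236.8 605.3 214.7] phi 1.198 q6 -0.08 tilt [0. 0.] w 95.2 F [-0.5 -0.2 -0.8] ff 0.0 t 1.2
-> (612.5, 215.4, 80, 4.301) q6 -0.9 n 14
[[-3.5,-1.6,0.95,0,0,0.0],[-3.55,-1.65,0.95,0,0,0.01],[-3.5,-1.55,1.0,0,0,-0.0],[-3.55,-1.6,0.95,0,0,0.0],[-3.5,-1.6,0.95,0,0,0.0],[-3.55,-1.55,0.95,0,0,0.01],[-3.55,-1.55,1.0,0,0,-0.0],[-3.55,-1.55,0.95,0,0,0.0]]
[[-3.55,-1.55,0.95,0,0,0.0],[-3.55,-1.55,0.95,0,0,0.01],[-3.55,-1.5,1.0,0,0,0.0],[-3.55,-1.5,0.95,0,0,0.0],[-3.55,-1.5,0.95,0,0,0.01],[-3.6,-1.5,0.95,0,0,-0.0]]
```

apply_moves(
  commands=[
    [[-3.5,-1.6,0.95,0,0,0.0],[-3.55,-1.65,0.95,0,0,0.01],[-3.5,-1.55,1.0,0,0,0],[-3.55,-1.6,0.95,0,0,0.0],[-3.5,-1.6,0.95,0,0,0.0],[-3.55,-1.55,0.95,0,0,0.01],[-3.55,-1.55,1.0,0,0,0],[-3.55,-1.55,0.95,0,0,0.0]],
  ],
  hand=1,
)

```text
clock: 2.0
tool_pos: [452.5, 381.3, 137.5]
tcp_rot: [0.613, 3.081, 0.001]
contact_force: [1.1, 0.1, -0.6]
gripper_width: 94.7
finger_force: 0.0
```

apply_moves(
  commands=[
    [[-3.55,-1.55,0.95,0,0,0.0],[-3.55,-1.55,0.95,0,0,0.01],[-3.55,-1.5,1.0,0,0,0.0],[-3.55,-1.5,0.95,0,0,0.0],[-3.55,-1.5,0.95,0,0,0.01],[-3.6,-1.5,0.95,0,0,0],[0,0,0,0,0,0],[0,0,0,0,0,0]],
  ],
)

```text
clock: 2.8
tool_pos: [612.7, 214.7, 79.7]
tcp_rot: [-0.646, -3.073, 0.0]
contact_force: [-0.6, -0.8, -0.3]
gripper_width: 95.3
finger_force: 0.0
```

```bash
python3 -c "
from obj import *
plan([at('bar',30),at('bar',4,13)])"
```

```text
P [612.7 214.7  79.7] phi 1.156 q6 -0.9 tilt [-0.001  0.   ] w 95.3 F [-0.6 -0.8 -0.3] ff 0.0 t 2.8
-> (612.5, 215.4, 30, 4.301) q6 -0.9 n 2
[[0.0,0.05,2.5,0,0,-0.0],[0.05,0.0,2.45,0,0,-0.0]]
-> (612.5, 215.4, 4, 4.301, 13) q6 -0.91 n 3
[[-0.0,0.0,0.85,0,0,-0.0],[-0.0,0.0,0.9,0,0,-0.0],[-0.0,0.0,0.85,0,0,-0.0]]
```

apply_moves(
  commands=[
    [[0.0,0.05,2.5,0,0,0],[0.05,0.0,2.45,0,0,0],[0,0,0.85,0,0,0],[0,0,0.9,0,0,0],[0,0,0.85,0,0,0],[0,0,0,0,0,0]],
  ],
)

```text
clock: 3.4
tool_pos: [611.8, 216.2, 4.1]
tcp_rot: [-0.643, -3.074, 0.001]
contact_force: [0.2, -0.7, 0.1]
gripper_width: 94.8
finger_force: 0.0
```

apply_moves(
  commands=[
    [[0,0,0,0,0,0],[0,0,0,0,0,0],[0,0,0,0,0,0],[0,0,0,0,0,0],[0,0,0,0,0,0],[0,0,0,0,0,0],[0,0,0,0,0,0],[0,0,0,0,0,0]],
  ],
  hand=0,
)

```text
clock: 4.2
tool_pos: [612.3, 216.0, 4.6]
tcp_rot: [-0.644, -3.075, 0.0]
contact_force: [0.0, 0.2, 0.1]
gripper_width: 36.5
finger_force: 0.0
```

apply_moves(
  commands=[
    [[0,0,-1,0,0,0],[0,0,-2,0,0,0],[0,0,-2.5,0,0,0],[0,0,-2,0,0,0],[0,0,0,0,0,0]],
  ],
)

```text
clock: 4.7
tool_pos: [615.2, 216.7, 84.5]
tcp_rot: [0.642, 3.068, 0.006]
contact_force: [1.3, -0.8, 0.5]
gripper_width: 1.2
finger_force: 0.0
```

```bash
python3 -c "
from obj import *
plan([at('Hbar',80,35)])
p=manip.snapshot('side');c=px(p,[612,215,60]);u,v=map(int,c);cv2.imwrite('pics/bar_hold.png',cv2.resize(p['image'][max(v-60,0):v+60,u-80:u+80],(640,480)))"
```

```text
P [615.2 216.7  84.5] phi 1.158 q6 -0.9 tilt [0.008 0.002] w 1.2 F [ 1.3 -0.8  0.5] ff 0.0 t 4.7
-> (450.1, -137.3, 80, 3.117, 35) q6 -0.35 n 12
[[0.1,-3.25,0.05,0,0,0.1],[-0.25,-3.25,0.05,0,0,0.1],[-0.6,-3.2,0.0,0,0,0.1],[-0.9,-3.15,0.05,0,0,0.09],[-1.15,-3.0,0.05,0,0,0.1],[-1.45,-2.95,0.05,0,0,0.1],[-1.75,-2.75,0.0,0,0,0.1],[-2.0,-2.55,0.05,0,0,0.1]]
[[-2.25,-2.35,0.05,0,0,0.1],[-2.5,-2.1,0.05,0,0,0.1],[-2.7,-1.85,0.0,0,0,0.09],[-2.8,-1.6,0.05,0,0,0.1]]
```

View pics/bar_hold.png

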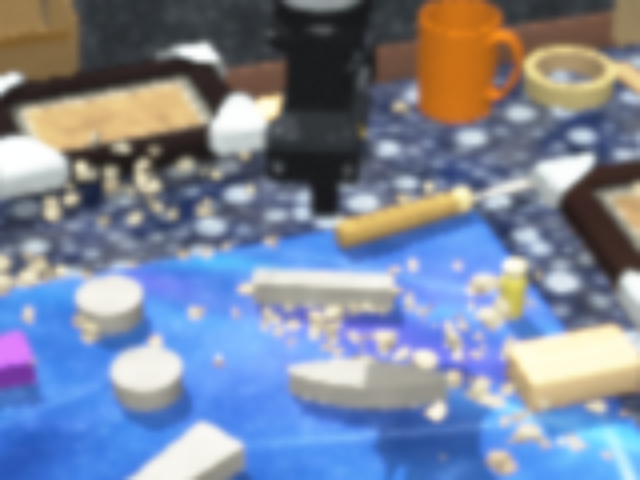

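The picture shows the gripper empty above the bar, which still lies where it was (crop pixel 325,288). The fingers close at only about 75 mm/s, so I lifted too early. I'll reopen partly, go down again and wait longer.

apply_moves(
  commands=[
    [[0,0,0,0,0,0],[0,0,0,0,0,0],[0,0,0,0,0,0],[0,0,0,0,0,0],[0,0,0,0,0,0],[0,0,0,0,0,0],[0,0,0,0,0,0],[0,0,0,0,0,0]],
  ],
  hand=0.6,
)

```text
clock: 5.55
tool_pos: [612.4, 216.0, 79.7]
tcp_rot: [0.644, 3.075, 0.0]
contact_force: [-0.7, 0.0, -0.4]
gripper_width: 55.6
finger_force: 0.0
```

```bash
python3 -c "
from fit import *
from obj import *
plan([at('bar',30),at('bar',4,13)])
p=manip.snapshot('side');print(fit(p,'bar',(612,215,2.74))[:2])"
```

```text
P [612.4 216.   79.7] phi 1.158 q6 -0.9 tilt [0. 0.] w 55.6 F [-0.7  0.  -0.4] ff 0.0 t 5.5
-> (612.5, 215.4, 30, 4.301) q6 -0.9 n 2
[[-0.0,-0.05,2.5,0,0,-0.0],[-0.05,-0.0,2.45,0,0,-0.0]]
-> (612.5, 215.4, 4, 4.301, 13) q6 -0.91 n 3
[[0.0,-0.0,0.85,0,0,-0.0],[0.0,-0.0,0.9,0,0,-0.0],[0.0,-0.0,0.85,0,0,-0.0]]
(array([611.57933073, 215.11143648,   2.73825888]), np.float64(0.817783343769568))
```

apply_moves(
  commands=[
    [[0,-0.05,2.5,0,0,0],[-0.05,0,2.45,0,0,0],[0,0,0.85,0,0,0],[0,0,0.9,0,0,0],[0,0,0.85,0,0,0],[0,0,0,0,0,0]],
  ],
)

```text
clock: 6.2
tool_pos: [612.2, 215.2, 3.4]
tcp_rot: [-0.644, -3.074, 0.001]
contact_force: [-0.3, -0.5, 0.1]
gripper_width: 57.3
finger_force: 0.0
```

apply_moves(
  commands=[
    [[0,0,0,0,0,0],[0,0,0,0,0,0],[0,0,0,0,0,0],[0,0,0,0,0,0],[0,0,0,0,0,0],[0,0,0,0,0,0],[0,0,0,0,0,0],[0,0,0,0,0,0]],
  ],
  hand=0,
)

```text
clock: 7.0
tool_pos: [612.8, 215.3, 4.5]
tcp_rot: [0.644, 3.075, 0.0]
contact_force: [-1.2, -0.9, 2.9]
gripper_width: 21.6
finger_force: 29.9
```

apply_moves(
  commands=[
    [[0,0,-0.3,0,0,0],[0,0,-1.5,0,0,0],[0,0,-2,0,0,0],[0,0,-2,0,0,0],[0,0,-1.5,0,0,0],[0,0,0,0,0,0]],
  ],
)

```text
clock: 7.6
tool_pos: [614.7, 215.9, 80.9]
tcp_rot: [0.643, 3.07, 0.004]
contact_force: [0.3, 0.2, -1.4]
gripper_width: 21.9
finger_force: 29.9
```

```bash
python3 -c "
from obj import *
plan([at('Hbar',80,35)])"
```

```text
P [614.7 215.9  80.9] phi 1.158 q6 -0.9 tilt [0.006 0.002] w 21.9 F [ 0.3  0.2 -1.4] ff 29.9 t 7.6
-> (450.1, -137.3, 80, 3.117, 35) q6 -0.35 n 12
[[0.1,-3.25,0.0,0,0,0.1],[-0.25,-3.25,0.0,0,0,0.1],[-0.6,-3.2,0.0,0,0,0.1],[-0.9,-3.1,0.05,0,0,0.09],[-1.15,-3.05,-0.0,0,0,0.1],[-1.45,-2.9,-0.0,0,0,0.1],[-1.75,-2.75,0.0,0,0,0.1],[-2.0,-2.55,0.0,0,0,0.1]]
[[-2.25,-2.3,0.0,0,0,0.1],[-2.5,-2.1,0.05,0,0,0.1],[-2.65,-1.85,-0.0,0,0,0.09],[-2.85,-1.6,-0.0,0,0,0.1]]
```

Grasped: width is 21.9 mm, force 30 N. Carrying it to the bar holder.

apply_moves(
  commands=[
    [[0.1,-3.25,0,0,0,0.1],[-0.25,-3.25,0,0,0,0.1],[-0.6,-3.2,0,0,0,0.1],[-0.9,-3.1,0.05,0,0,0.09],[-1.15,-3.05,0,0,0,0.1],[-1.45,-2.9,0,0,0,0.1],[-1.75,-2.75,0,0,0,0.1],[-2.0,-2.55,0,0,0,0.1]],
  ],
)

```text
clock: 8.4
tool_pos: [501.3, -21.2, 75.8]
tcp_rot: [-1.782, -2.586, 0.001]
contact_force: [0.8, 0.1, -1.0]
gripper_width: 21.6
finger_force: 29.9
```

apply_moves(
  commands=[
    [[-2.25,-2.3,0,0,0,0.1],[-2.5,-2.1,0.05,0,0,0.1],[-2.65,-1.85,0,0,0,0.09],[-2.85,-1.6,0,0,0,0.1],[0,0,0,0,0,0],[0,0,0,0,0,0],[0,0,0,0,0,0]],
  ],
)

```text
clock: 9.1
tool_pos: [448.1, -137.4, 75.8]
tcp_rot: [-2.244, -2.198, -0.0]
contact_force: [0.6, 0.7, -1.5]
gripper_width: 21.9
finger_force: 29.9
```

```bash
python3 -c "
from fit import *
from obj import *
plan([at('Hbar',40,20),at('Hbar',11,10)])
p=manip.snapshot('side')
q,s,ov=fit(p,'bar',(450,-137,1.546),z0=76);print(q,s)
cv2.imwrite('pics/bar2.png',cv2.resize(ov,(500,500)))
"
```

```text
P [ 448.1 -137.4   75.8] phi -0.021 q6 -0.39 tilt [-0.001  0.001] w 21.9 F [ 0.6  0.7 -1.5] ff 29.9 t 9.1
-> (450.1, -137.3, 40, 3.117, 20) q6 -0.39 n 2
[[0.0,0.1,1.8,0,0,0.0],[0.0,0.1,1.8,0,0,0.0]]
-> (450.1, -137.3, 11, 3.117, 10) q6 -0.38 n 3
[[0.0,0.0,0.95,0,0,0.0],[0.0,0.0,0.95,0,0,0.0],[0.0,0.0,1.0,0,0,0.0]]
[ 448.78323565 -141.02075952    1.46855318] 0.7802785201856801
```

View pics/bar2.png

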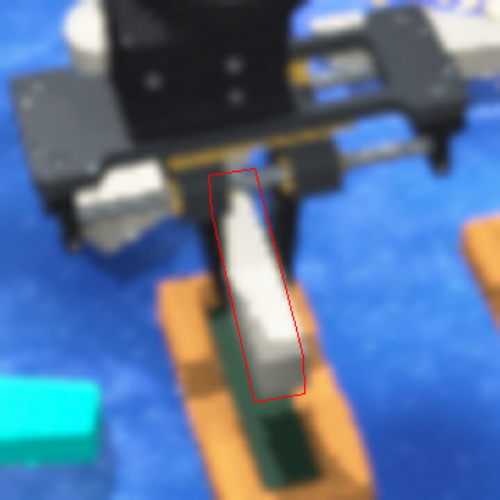

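The bar sits level between the fingers with its near end at (275,390), lined up with the recess below. Lowering.

apply_moves(
  commands=[
    [[0,0.1,1.8,0,0,0],[0,0.1,1.8,0,0,0],[0,0,0.95,0,0,0],[0,0,0.95,0,0,0],[0,0,1.0,0,0,0],[0,0,0,0,0,0],[0,0,0,0,0,0]],
  ],
)

```text
clock: 9.85
tool_pos: [450.2, -138.1, 11.2]
tcp_rot: [-2.246, -2.197, 0.0]
contact_force: [-0.5, -0.8, -1.7]
gripper_width: 21.9
finger_force: 30.0
```

apply_moves(
  commands=[
    [[0,0,0.1,0,0,0],[0,0,0,0,0,0]],
  ],
)

```text
clock: 10.05
tool_pos: [450.1, -138.2, 10.3]
tcp_rot: [2.246, 2.197, 0.0]
contact_force: [1.0, -0.1, -1.3]
gripper_width: 21.9
finger_force: 30.0
```

apply_moves(
  commands=[
    [[0,0,0,0,0,0],[0,0,0,0,0,0],[0,0,0,0,0,0],[0,0,0,0,0,0],[0,0,-1,0,0,0],[0,0,-3,0,0,0],[0,0,-4,0,0,0],[0,0,0,0,0,0]],
  ],
  hand=0.75,
)

```text
clock: 10.85
tool_pos: [454.4, -139.9, 97.0]
tcp_rot: [2.238, 2.189, 0.007]
contact_force: [-0.1, -0.0, 0.5]
gripper_width: 71.0
finger_force: 0.0
```

```bash
python3 -c "
from fit import *
from obj import *
plan([at('boat',80)])
p=manip.snapshot('side')
q,s,ov=fit(p,'bar',(450,-137,1.546),z0=6);print(q,s)
cv2.imwrite('pics/bar3.png',cv2.resize(ov,(400,400)))
"
```

```text
P [ 454.4 -139.9   97. ] phi -0.022 q6 -0.39 tilt [ 0.011 -0.005] w 71.0 F [-0.1 -0.   0.5] ff 0.0 t 10.8
-> (608.5, 83.2, 80, 4.345) q6 -1.18 n 10
[[2.25,1.5,0.15,0,0,-0.12],[2.1,1.75,0.2,0,0,-0.13],[1.8,2.0,0.15,0,0,-0.12],[1.6,2.2,0.2,0,0,-0.12],[1.3,2.4,0.15,0,0,-0.12],[1.0,2.5,0.15,0,0,-0.13],[0.65,2.65,0.2,0,0,-0.12],[0.35,2.65,0.15,0,0,-0.12]]
[[0.0,2.75,0.2,0,0,-0.12],[-0.3,2.7,0.15,0,0,-0.13]]
[ 448.89026084 -133.4056609     1.55363461] 0.9316607665076189
```

View pics/bar3.png

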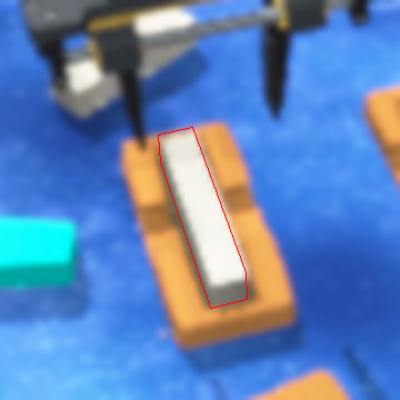

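The bar is seated in its recess (outline at (200,215)). On to the boat stone.

apply_moves(
  commands=[
    [[2.25,1.5,0.15,0,0,-0.12],[2.1,1.75,0.2,0,0,-0.13],[1.8,2.0,0.15,0,0,-0.12],[1.6,2.2,0.2,0,0,-0.12],[1.3,2.4,0.15,0,0,-0.12],[1.0,2.5,0.15,0,0,-0.13],[0.65,2.65,0.2,0,0,-0.12],[0.35,2.65,0.15,0,0,-0.12]],
  ],
)

```text
clock: 11.7
tool_pos: [572.9, 41.3, 75.3]
tcp_rot: [-0.939, -2.996, 0.001]
contact_force: [0.3, -1.2, -0.1]
gripper_width: 71.1
finger_force: 0.0
```

apply_moves(
  commands=[
    [[0,2.75,0.2,0,0,-0.12],[-0.3,2.7,0.15,0,0,-0.13],[0,0,0,0,0,0],[0,0,0,0,0,0],[0,0,0,0,0,0]],
  ],
)

```text
clock: 12.2
tool_pos: [603.5, 84.5, 72.4]
tcp_rot: [-0.569, -3.088, 0.001]
contact_force: [0.3, 0.6, -0.1]
gripper_width: 71.7
finger_force: 0.0
```

```bash
python3 -c "
from obj import *
plan([at('boat',30),at('boat',4,13)])"
```

```text
P [603.5  84.5  72.4] phi 1.207 q6 -1.16 tilt [-0.002 -0.   ] w 71.7 F [ 0.3  0.6 -0.1] ff 0.0 t 12.2
-> (608.5, 83.2, 30, 4.345) q6 -1.16 n 2
[[-0.25,0.05,2.1,0,0,0.0],[-0.25,0.0,2.15,0,0,0.0]]
-> (608.5, 83.2, 4, 4.345, 13) q6 -1.15 n 2
[[-0.0,0.0,1.3,0,0,0.0],[-0.0,0.0,1.3,0,0,0.0]]
```

apply_moves(
  commands=[
    [[-0.25,0.05,2.1,0,0,0],[-0.25,0,2.15,0,0,0],[0,0,1.3,0,0,0],[0,0,1.3,0,0,0],[0,0,0,0,0,0],[0,0,0,0,0,0]],
  ],
)

```text
clock: 12.8
tool_pos: [609.3, 83.6, 4.8]
tcp_rot: [-0.567, -3.09, 0.0]
contact_force: [-0.6, -0.4, 0.3]
gripper_width: 71.6
finger_force: 0.0
```

apply_moves(
  commands=[
    [[0,0,0,0,0,0],[0,0,0,0,0,0],[0,0,0,0,0,0],[0,0,0,0,0,0],[0,0,0,0,0,0],[0,0,0,0,0,0],[0,0,0,0,0,0],[0,0,0,0,0,0]],
  ],
  hand=0,
)

```text
clock: 13.6
tool_pos: [609.4, 83.4, 5.1]
tcp_rot: [0.567, 3.09, -0.001]
contact_force: [-1.7, -1.7, 3.5]
gripper_width: 35.5
finger_force: 30.0
```

apply_moves(
  commands=[
    [[0,0,-0.3,0,0,0],[0,0,-1.5,0,0,0],[0,0,-2,0,0,0],[0,0,-2,0,0,0],[0,0,-1.5,0,0,0],[0,0,0,0,0,0],[0,0,0,0,0,0],[0,0,0,0,0,0]],
  ],
)

```text
clock: 14.4
tool_pos: [608.4, 83.8, 76.3]
tcp_rot: [-0.566, -3.088, 0.001]
contact_force: [-0.8, 0.1, -1.4]
gripper_width: 35.4
finger_force: 30.0
```

```bash
python3 -c "
from obj import *
plan([at('Hboat',80,35)])"
```

```text
P [608.4  83.8  76.3] phi 1.208 q6 -1.16 tilt [-0.002 -0.   ] w 35.4 F [-0.8  0.1 -1.4] ff 30.0 t 14.4
-> (462.2, -344, 80, 3.321, 35) q6 -0.91 n 13
[[-0.1,-3.5,-0.05,0,0,0.08],[-0.4,-3.45,-0.0,0,0,0.08],[-0.7,-3.4,-0.05,0,0,0.08],[-0.9,-3.35,-0.0,0,0,0.08],[-1.2,-3.25,-0.05,0,0,0.08],[-1.5,-3.15,-0.0,0,0,0.07],[-1.65,-3.05,-0.05,0,0,0.08],[-1.9,-2.9,-0.05,0,0,0.08]]
[[-2.15,-2.75,-0.0,0,0,0.08],[-2.35,-2.55,-0.05,0,0,0.08],[-2.55,-2.35,-0.0,0,0,0.08],[-2.75,-2.15,-0.05,0,0,0.08],[-2.9,-1.95,-0.0,0,0,0.08]]
```

apply_moves(
  commands=[
    [[-0.1,-3.5,-0.05,0,0,0.08],[-0.4,-3.45,0,0,0,0.08],[-0.7,-3.4,-0.05,0,0,0.08],[-0.9,-3.35,0,0,0,0.08],[-1.2,-3.25,-0.05,0,0,0.08],[-1.5,-3.15,0,0,0,0.07],[-1.65,-3.05,-0.05,0,0,0.08],[-1.9,-2.9,-0.05,0,0,0.08]],
  ],
)

```text
clock: 15.2
tool_pos: [517.8, -180.1, 78.8]
tcp_rot: [-1.5, -2.758, 0.0]
contact_force: [0.8, 0.8, -1.9]
gripper_width: 35.7
finger_force: 30.0
```

apply_moves(
  commands=[
    [[-2.15,-2.75,0,0,0,0.08],[-2.35,-2.55,-0.05,0,0,0.08],[-2.55,-2.35,0,0,0,0.08],[-2.75,-2.15,-0.05,0,0,0.08],[-2.9,-1.95,0,0,0,0.08],[0,0,0,0,0,0],[0,0,0,0,0,0],[0,0,0,0,0,0]],
  ],
)

```text
clock: 16.0
tool_pos: [462.8, -342.9, 80.1]
tcp_rot: [-2.013, -2.41, -0.001]
contact_force: [0.2, 0.7, -2.0]
gripper_width: 35.3
finger_force: 30.0
```

```bash
cat >> fit.py <<'E'
def overlay(p,name,q,zb,half=45):
    poly,_,ht=SH[name];c=px(p,[q[0],q[1],zb]);u0,v0=max(int(c[0])-half,0),max(int(c[1])-half,0)
    im=cv2.resize(p['image'][v0:v0+2*half,u0:u0+2*half],None,fx=4,fy=4,interpolation=cv2.INTER_CUBIC)
    R=np.array([[np.cos(q[2]),-np.sin(q[2])],[np.sin(q[2]),np.cos(q[2])]])
    pts=np.float32([px(p,[*X,z]) for z in (zb,zb+ht) for X in poly@R.T+q[:2]])
    h=cv2.convexHull(((pts-[u0,v0]+.5)*4-.5).astype(np.float32));cv2.polylines(im,[h.astype(np.int32)],True,(0,0,255),1);return im
E
python3 -c "
from fit import *
from obj import *
plan([at('Hboat',40,20),at('Hboat',11,10)])
P=manip.get_state()['tool_pos'];A=[]
for c in ('side','top'):
    p=manip.snapshot(c);A.append(overlay(p,'boat',np.array([P[0],P[1],1.755]),P[2]-4.5))
cv2.imwrite('pics/boat2.png',np.hstack([cv2.resize(a,(400,400)) for a in A]))
"
```

```text
P [ 462.8 -342.9   80.1] phi 0.179 q6 -0.91 tilt [-0.001  0.002] w 35.3 F [ 0.2  0.7 -2. ] ff 30.0 t 16.0
-> (462.2, -344, 40, 3.321, 20) q6 -0.91 n 3
[[-0.05,-0.05,1.35,0,0,-0.0],[-0.0,-0.0,1.35,0,0,-0.0],[-0.05,-0.05,1.3,0,0,-0.0]]
-> (462.2, -344, 11, 3.321, 10) q6 -0.91 n 3
[[0.0,0.0,0.95,0,0,-0.0],[0.0,0.0,1.0,0,0,-0.0],[0.0,0.0,0.95,0,0,-0.0]]
```

View pics/boat2.png

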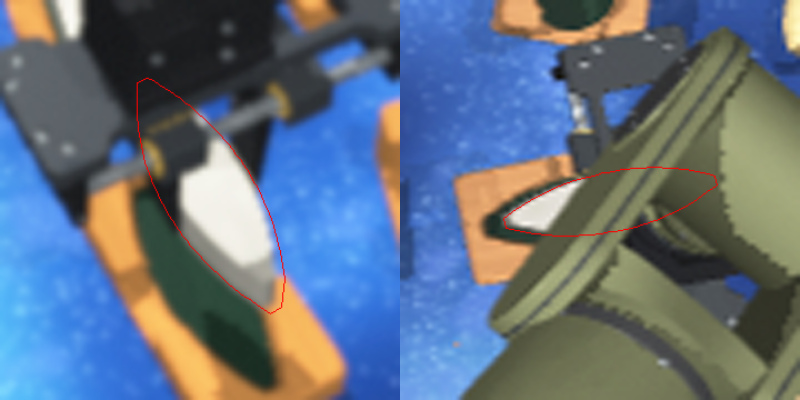

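Predicted and actual outlines match within about 2 mm in both views (side end at (270,308), top end at (505,218)). Lowering.

apply_moves(
  commands=[
    [[-0.05,-0.05,1.35,0,0,0],[0,0,1.35,0,0,0],[-0.05,-0.05,1.3,0,0,0],[0,0,0.95,0,0,0],[0,0,1.0,0,0,0],[0,0,0.95,0,0,0],[0,0,0,0,0,0],[0,0,0,0,0,0]],
  ],
)

```text
clock: 16.9
tool_pos: [462.3, -345.3, 11.9]
tcp_rot: [-2.015, -2.41, 0.0]
contact_force: [1.0, -0.2, -2.1]
gripper_width: 35.1
finger_force: 30.0
```

apply_moves(
  commands=[
    [[0,0,0.1,0,0,0],[0,0,0,0,0,0]],
  ],
)

```text
clock: 17.1
tool_pos: [462.3, -345.3, 11.3]
tcp_rot: [2.015, 2.41, -0.0]
contact_force: [-1.3, -0.4, -1.6]
gripper_width: 35.5
finger_force: 30.0
```

apply_moves(
  commands=[
    [[0,0,0,0,0,0],[0,0,0,0,0,0],[0,0,0,0,0,0],[0,0,0,0,0,0],[0,0,-1,0,0,0],[0,0,-3,0,0,0],[0,0,-4,0,0,0],[0,0,0,0,0,0]],
  ],
  hand=0.75,
)

```text
clock: 17.9
tool_pos: [465.8, -348.3, 98.7]
tcp_rot: [2.007, 2.401, -0.001]
contact_force: [0.7, -0.1, 1.4]
gripper_width: 71.1
finger_force: 0.0
```

apply_moves(
  commands=[
    [[0,0,0,0,0,0],[0,0,0,0,0,0]],
  ],
)

```text
clock: 18.1
tool_pos: [461.7, -344.7, 90.4]
tcp_rot: [-2.014, -2.409, -0.0]
contact_force: [-0.9, -0.1, -1.0]
gripper_width: 71.2
finger_force: 0.0
```

```bash
python3 -c "
from fit import *
from obj import *
plan([at('taper',80)])
p=manip.snapshot('side')
q,s,ov=fit(p,'boat',(462,-344,1.75),z0=6);print(q,s)
cv2.imwrite('pics/boat3.png',cv2.resize(ov,(400,400)))
"
```

```text
P [ 461.7 -344.7   90.4] phi 0.178 q6 -0.91 tilt [-0.001  0.001] w 71.2 F [-0.9 -0.1 -1. ] ff 0.0 t 18.1
-> (438.5, 22, 80, 5.286) q6 0.95 n 10
[[3.65,0.4,0.1,0,0,0.12],[3.7,0.0,0.1,0,0,0.12],[3.6,-0.45,0.1,0,0,0.11],[3.6,-0.85,0.1,0,0,0.12],[3.45,-1.3,0.1,0,0,0.12],[3.25,-1.65,0.1,0,0,0.12],[3.05,-2.1,0.15,0,0,0.11],[2.8,-2.35,0.1,0,0,0.12]]
[[2.5,-2.7,0.1,0,0,0.12],[2.15,-3.0,0.1,0,0,0.12]]
[ 461.01874421 -340.41737386    1.73854926] 0.8962049186768288
```

View pics/boat3.png

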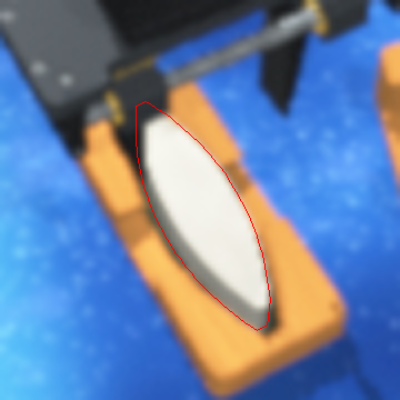

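The boat lies in its recess, with even dark margins around it. The slip must keep its sense end for end, so I need absolute turns to stay inside the wrist range. I'll add that to the planner.

```bash
sed -i "s|        q6n=|        if len(wp)>5: d=t-phi\n        q6n=|; s|if abs(q6n)>2.7:|if abs(q6n)>2.7 and len(wp)<6:|" plan.py; python3 -c "
from obj import *
plan([(438.5,22,80,2.144,40,1),(612.6,-134.6,80,-.011,35,1)])"
```

```text
P [ 461.4 -344.4   89.7] phi 0.178 q6 -0.91 tilt [-0.002  0.002] w 71.5 F [-0.3 -0.   0.3] ff 0.0 t 18.1
-> (438.5, 22, 80, 2.144, 40, 1) q6 -2.19 n 16
[[2.3,0.25,0.05,0,0,-0.12],[2.2,0.55,0.05,0,0,-0.13],[2.15,0.8,0.1,0,0,-0.12],[2.05,1.1,0.05,0,0,-0.12],[1.85,1.3,0.05,0,0,-0.12],[1.75,1.5,0.05,0,0,-0.13],[1.5,1.75,0.05,0,0,-0.12],[1.25,1.9,0.1,0,0,-0.12]]
[[1.05,2.05,0.05,0,0,-0.13],[0.8,2.15,0.05,0,0,-0.12],[0.5,2.25,0.05,0,0,-0.12],[0.25,2.25,0.1,0,0,-0.12],[-0.05,2.3,0.05,0,0,-0.13],[-0.3,2.3,0.05,0,0,-0.12],[-0.6,2.2,0.05,0,0,-0.12],[-0.9,2.15,0.05,0,0,-0.13]]
-> (612.6, -134.6, 80, -0.011, 35, 1) q6 -0.3 n 17
[[-0.35,-1.35,0.0,0,0,0.13],[-0.55,-1.25,0.0,0,0,0.12],[-0.65,-1.2,0.0,0,0,0.13],[-0.8,-1.1,0.0,0,0,0.13],[-1.0,-1.0,0.0,0,0,0.13],[-1.05,-0.85,0.0,0,0,0.12],[-1.2,-0.75,0.0,0,0,0.13],[-1.25,-0.55,0.0,0,0,0.13]]
[[-1.3,-0.4,0.0,0,0,0.12],[-1.35,-0.25,0.0,0,0,0.13],[-1.4,-0.05,0.0,0,0,0.13],[-1.35,0.15,0.0,0,0,0.12],[-1.35,0.3,0.0,0,0,0.13],[-1.3,0.45,0.0,0,0,0.13],[-1.25,0.6,0.0,0,0,0.13],[-1.15,0.8,0.0,0,0,0.12]]
[[-1.0,0.9,0.0,0,0,0.13]]
```

apply_moves(
  commands=[
    [[2.3,0.25,0.05,0,0,-0.12],[2.2,0.55,0.05,0,0,-0.13],[2.15,0.8,0.1,0,0,-0.12],[2.05,1.1,0.05,0,0,-0.12],[1.85,1.3,0.05,0,0,-0.12],[1.75,1.5,0.05,0,0,-0.13],[1.5,1.75,0.05,0,0,-0.12],[1.25,1.9,0.1,0,0,-0.12]],
  ],
)

```text
clock: 18.95
tool_pos: [449.8, -160.7, 84.5]
tcp_rot: [-0.636, -3.074, -0.001]
contact_force: [0.8, -0.1, -1.2]
gripper_width: 71.4
finger_force: 0.0
```

apply_moves(
  commands=[
    [[1.05,2.05,0.05,0,0,-0.13],[0.8,2.15,0.05,0,0,-0.12],[0.5,2.25,0.05,0,0,-0.12],[0.25,2.25,0.1,0,0,-0.12],[-0.05,2.3,0.05,0,0,-0.13],[-0.3,2.3,0.05,0,0,-0.12],[-0.6,2.2,0.05,0,0,-0.12],[-0.9,2.15,0.05,0,0,-0.13]],
  ],
)

```text
clock: 19.75
tool_pos: [438.1, 22.5, 80.1]
tcp_rot: [0.901, -3.007, -0.002]
contact_force: [0.8, 0.0, 0.3]
gripper_width: 71.3
finger_force: 0.0
```

apply_moves(
  commands=[
    [[0,0,0,0,0,0],[0,0,0,0,0,0],[0,0,0,0,0,0]],
  ],
)

```text
clock: 20.05
tool_pos: [439.2, 20.9, 81.1]
tcp_rot: [0.891, -3.011, -0.0]
contact_force: [-0.0, -0.8, 0.6]
gripper_width: 71.4
finger_force: 0.0
```

```bash
python3 -c "
from fit import *
from obj import *
plan([(438.5,22,30,2.144,30,1),(438.5,22,5,2.144,13,1)])
p=manip.snapshot('top')
print(fit(p,'boat',(462,-344,1.75),z0=6)[:2]); print(fit(p,'bar',(450,-137,1.546),z0=6)[:2])"
```

```text
P [439.2  20.9  81.1] phi 2.146 q6 -2.22 tilt [-0.001 -0.   ] w 71.4 F [-0.  -0.8  0.6] ff 0.0 t 20.1
-> (438.5, 22, 30, 2.144, 30, 1) q6 -2.22 n 2
[[-0.0,0.05,2.55,0,0,0.0],[-0.0,0.1,2.55,0,0,0.0]]
-> (438.5, 22, 5, 2.144, 13, 1) q6 -2.21 n 2
[[-0.0,-0.0,1.25,0,0,0.0],[-0.0,-0.0,1.25,0,0,0.0]]
(array([ 463.01121974, -343.94369933,    1.71433396]), np.float64(0.929025729979763))
(array([ 450.94046471, -138.09328567,    1.55937733]), np.float64(0.985859318346628))
```

Seen from the top, bar and boat are centred in their holders to within 1 mm at the seated height. Now the slip.

apply_moves(
  commands=[
    [[0,0.05,2.55,0,0,0],[0,0.1,2.55,0,0,0],[0,0,1.25,0,0,0],[0,0,1.25,0,0,0],[0,0,0,0,0,0],[0,0,0,0,0,0]],
  ],
)

```text
clock: 20.7
tool_pos: [439.2, 22.6, 6.1]
tcp_rot: [-0.893, 3.011, -0.0]
contact_force: [0.3, 0.7, 0.5]
gripper_width: 71.3
finger_force: 0.0
```

apply_moves(
  commands=[
    [[0,0,0,0,0,0],[0,0,0,0,0,0],[0,0,0,0,0,0],[0,0,0,0,0,0],[0,0,0,0,0,0],[0,0,0,0,0,0],[0,0,0,0,0,0],[0,0,0,0,0,0]],
  ],
  hand=0,
)

```text
clock: 21.5
tool_pos: [439.0, 22.7, 5.9]
tcp_rot: [-0.894, 3.011, -0.0]
contact_force: [-0.6, -1.4, 1.5]
gripper_width: 37.1
finger_force: 29.9
```

apply_moves(
  commands=[
    [[0,0,-0.3,0,0,0],[0,0,-1.5,0,0,0],[0,0,-2,0,0,0],[0,0,-2,0,0,0],[0,0,-1.5,0,0,0],[0,0,0,0,0,0],[0,0,0,0,0,0],[0,0,0,0,0,0]],
  ],
)

```text
clock: 22.3
tool_pos: [437.5, 22.9, 77.2]
tcp_rot: [0.893, -3.009, -0.002]
contact_force: [-0.3, -0.0, -0.8]
gripper_width: 37.2
finger_force: 29.9
```

```bash
python3 -c "
from fit import *
from obj import *
plan([(612.6,-134.6,80,-.011,35,1)])
P=manip.get_state()['tool_pos'];A=[]
for c in ('side','top'):
    p=manip.snapshot(c);A.append(overlay(p,'taper',np.array([P[0],P[1],3.715]),P[2]-5))
cv2.imwrite('pics/taper2.png',np.hstack([cv2.resize(a,(400,400)) for a in A]))
"
```

```text
P [437.5  22.9  77.2] phi 2.148 q6 -2.22 tilt [-0.003  0.   ] w 37.2 F [-0.3 -0.  -0.8] ff 29.9 t 22.3
-> (612.6, -134.6, 80, -0.011, 35, 1) q6 -0.33 n 17
[[-0.35,-1.35,-0.0,0,0,0.13],[-0.55,-1.25,-0.05,0,0,0.12],[-0.65,-1.25,0.0,0,0,0.13],[-0.85,-1.1,-0.0,0,0,0.13],[-0.95,-1.0,-0.05,0,0,0.12],[-1.1,-0.85,0.0,0,0,0.13],[-1.15,-0.75,-0.0,0,0,0.13],[-1.25,-0.55,-0.05,0,0,0.13]]
[[-1.35,-0.4,0.0,0,0,0.12],[-1.35,-0.2,-0.0,0,0,0.13],[-1.4,-0.05,-0.05,0,0,0.13],[-1.4,0.1,0.0,0,0,0.12],[-1.35,0.3,-0.0,0,0,0.13],[-1.3,0.45,-0.05,0,0,0.13],[-1.25,0.65,0.0,0,0,0.12],[-1.15,0.75,-0.0,0,0,0.13]]
[[-1.0,0.9,-0.05,0,0,0.13]]
```

View pics/taper2.png

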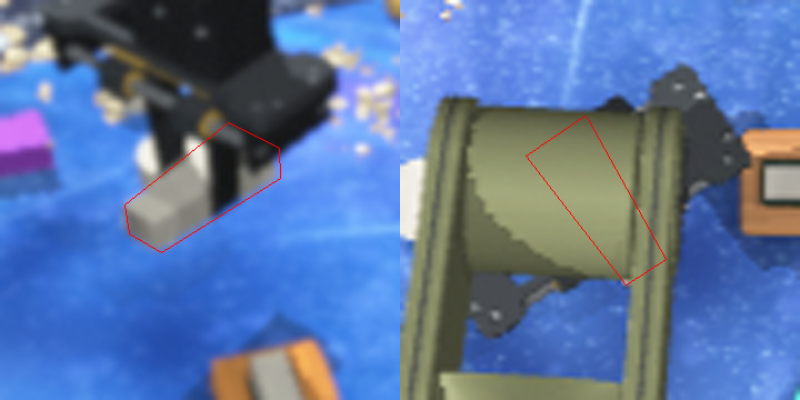

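The slip sits in the grip exactly as predicted, narrow end toward (145,225) and far end at (280,165) in the side view. Carrying it over.

apply_moves(
  commands=[
    [[-0.35,-1.35,0,0,0,0.13],[-0.55,-1.25,-0.05,0,0,0.12],[-0.65,-1.25,0,0,0,0.13],[-0.85,-1.1,0,0,0,0.13],[-0.95,-1.0,-0.05,0,0,0.12],[-1.1,-0.85,0,0,0,0.13],[-1.15,-0.75,0,0,0,0.13],[-1.25,-0.55,-0.05,0,0,0.13]],
  ],
)

```text
clock: 23.2
tool_pos: [520.5, -51.6, 78.9]
tcp_rot: [-0.698, -3.061, 0.0]
contact_force: [-0.2, -0.1, -2.1]
gripper_width: 36.9
finger_force: 29.9
```

apply_moves(
  commands=[
    [[-1.35,-0.4,0,0,0,0.12],[-1.35,-0.2,0,0,0,0.13],[-1.4,-0.05,-0.05,0,0,0.13],[-1.4,0.1,0,0,0,0.12],[-1.35,0.3,0,0,0,0.13],[-1.3,0.45,-0.05,0,0,0.13],[-1.25,0.65,0,0,0,0.12],[-1.15,0.75,0,0,0,0.13]],
  ],
)

```text
clock: 24.0
tool_pos: [603.4, -125.9, 79.8]
tcp_rot: [-2.092, -2.342, 0.001]
contact_force: [-0.9, 0.1, -2.1]
gripper_width: 37.3
finger_force: 29.9
```

apply_moves(
  commands=[
    [[-1.0,0.9,-0.05,0,0,0.13],[0,0,0,0,0,0],[0,0,0,0,0,0],[0,0,0,0,0,0]],
  ],
)

```text
clock: 24.4
tool_pos: [612.8, -133.9, 80.9]
tcp_rot: [-2.231, -2.209, 0.001]
contact_force: [0.4, -0.4, -1.3]
gripper_width: 36.7
finger_force: 29.9
```

```bash
python3 -c "
from fit import *
from obj import *
plan([(612.6,-134.6,42,-.011,20,1),(612.6,-134.6,13,-.011,10,1)])
P=manip.get_state()['tool_pos'];p=manip.snapshot('side');cv2.imwrite('pics/taper3.png',overlay(p,'taper',np.array([P[0],P[1],1.56]),P[2]-5))
"
```

```text
P [ 612.8 -133.9   80.9] phi -0.01 q6 -0.29 tilt [-0.002  0.001] w 36.7 F [ 0.4 -0.4 -1.3] ff 29.9 t 24.4
-> (612.6, -134.6, 42, -0.011, 20, 1) q6 -0.29 n 2
[[-0.05,-0.0,1.95,0,0,0.0],[-0.0,-0.0,1.95,0,0,0.0]]
-> (612.6, -134.6, 13, -0.011, 10, 1) q6 -0.29 n 3
[[-0.0,-0.0,0.95,0,0,0.0],[-0.0,-0.0,1.0,0,0,0.0],[-0.0,-0.0,0.95,0,0,0.0]]
```

View pics/taper3.png

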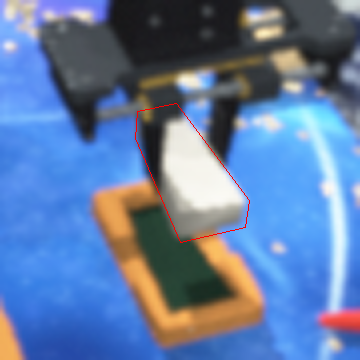

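The wide end faces the near side like the recess below, and the outline matches. Lowering and releasing.

apply_moves(
  commands=[
    [[-0.05,0,1.95,0,0,0],[0,0,1.95,0,0,0],[0,0,0.95,0,0,0],[0,0,1.0,0,0,0],[0,0,0.95,0,0,0],[0,0,0.1,0,0,0],[0,0,0,0,0,0],[0,0,0,0,0,0]],
  ],
)

```text
clock: 25.25
tool_pos: [614.0, -135.1, 13.2]
tcp_rot: [2.234, 2.208, 0.0]
contact_force: [-0.7, 0.2, -2.0]
gripper_width: 37.0
finger_force: 29.9
```

apply_moves(
  commands=[
    [[0,0,0,0,0,0],[0,0,0,0,0,0],[0,0,0,0,0,0],[0,0,0,0,0,0],[0,0,-1,0,0,0],[0,0,-3,0,0,0],[0,0,-4,0,0,0],[0,0,0,0,0,0]],
  ],
  hand=0.95,
)

```text
clock: 26.05
tool_pos: [618.2, -136.3, 100.7]
tcp_rot: [2.227, 2.2, 0.009]
contact_force: [0.8, 0.2, 0.4]
gripper_width: 89.4
finger_force: 0.0
```

apply_moves(
  commands=[
    [[0,0,0,0,0,0],[0,0,0,0,0,0]],
  ],
)

```text
clock: 26.25
tool_pos: [613.0, -134.8, 92.0]
tcp_rot: [-2.234, -2.207, 0.001]
contact_force: [0.1, 1.0, -0.4]
gripper_width: 90.2
finger_force: 0.0
```

```bash
python3 -c "
from fit import *
from obj import *
plan([at('pa',80)])
p=manip.snapshot('side')
for z in (6,10,15):print(z,fit(p,'taper',(612,-133,1.55),z0=z)[:2])
"
```

```text
P [ 613.  -134.8   92. ] phi -0.012 q6 -0.29 tilt [-0.001  0.   ] w 90.2 F [ 0.1  1.  -0.4] ff 0.0 t 26.2
-> (444, 146.2, 80, 2.943) q6 0.43 n 9
[[3.1,-1.9,0.15,0,0,0.02],[3.05,-2.0,0.1,0,0,0.02],[3.05,-2.05,0.15,0,0,0.02],[2.95,-2.1,0.15,0,0,0.02],[2.95,-2.15,0.1,0,0,0.02],[2.9,-2.2,0.15,0,0,0.02],[2.85,-2.25,0.15,0,0,0.03],[2.75,-2.4,0.1,0,0,0.02]]
[[2.75,-2.4,0.15,0,0,0.02]]
6 (array([ 612.55123872, -128.42715723,    1.54941181]), np.float64(0.9125391485906508))
10 (array([ 610.60982113, -131.54551358,    1.54602393]), np.float64(0.9074544195707362))
15 (array([ 608.26621529, -136.52842515,    1.53125554]), np.float64(0.8943357597816196))
```

apply_moves(
  commands=[
    [[3.1,-1.9,0.15,0,0,0.02],[3.05,-2.0,0.1,0,0,0.02],[3.05,-2.05,0.15,0,0,0.02],[2.95,-2.1,0.15,0,0,0.02],[2.95,-2.15,0.1,0,0,0.02],[2.9,-2.2,0.15,0,0,0.02],[2.85,-2.25,0.15,0,0,0.03],[2.75,-2.4,0.1,0,0,0.02]],
  ],
)

```text
clock: 27.1
tool_pos: [461.2, 115.6, 80.6]
tcp_rot: [-2.414, -2.008, 0.004]
contact_force: [-0.2, 0.1, 0.6]
gripper_width: 90.7
finger_force: 0.0
```

apply_moves(
  commands=[
    [[2.75,-2.4,0.15,0,0,0.02],[0,0,0,0,0,0],[0,0,0,0,0,0],[0,0,0,0,0,0]],
  ],
)

```text
clock: 27.5
tool_pos: [444.7, 145.4, 80.2]
tcp_rot: [-2.434, -1.985, 0.001]
contact_force: [0.1, 0.4, -0.2]
gripper_width: 90.2
finger_force: 0.0
```

```bash
python3 -c "
from fit import *
from obj import *
plan([at('pa',30,30),at('pa',5,13)])
for c in ('top','side'):
    p=manip.snapshot(c)
    print(c,[ (n,fit(p,n,x,z0=6)[:2]) for n,x in (('taper',(612,-134,1.56)),('bar',(450,-137,1.55)),('boat',(462,-344,1.75)))])
"
```

```text
P [444.7 145.4  80.2] phi -0.202 q6 0.4 tilt [-0.001 -0.   ] w 90.2 F [ 0.1  0.4 -0.2] ff 0.0 t 27.5
-> (444, 146.2, 30, 2.943, 30) q6 0.4 n 2
[[0.05,-0.05,2.5,0,0,-0.0],[0.0,-0.05,2.5,0,0,-0.0]]
-> (444, 146.2, 5, 2.943, 13) q6 0.4 n 2
[[0.0,0.0,1.25,0,0,-0.0],[0.0,0.0,1.25,0,0,-0.0]]
top [('taper', (array([ 614.58096541, -133.79851061,    1.53426592]), np.float64(0.9450244482621911))), ('bar', (array([ 450.98064006, -138.02982112,    1.55523306]), np.float64(0.9890470974808324))), ('boat', (array([ 463.08968476, -345.9972859 ,    1.71812611]), np.float64(0.9354091238233164)))]
side [('taper', (array([ 612.7201146 , -128.11791505,    1.53954669]), np.float64(0.9156500522830254))), ('bar', (array([ 449.59070049, -133.46176705,    1.552148  ]), np.float64(0.8943064341922543))), ('boat', (array([ 461.3972088 , -342.23307223,    1.71926377]), np.float64(0.8952380952380953)))]
```

Bar and boat check out. The slip's height is ambiguous, so I'll look close up.

```bash
python3 -c "
from fit import *
A=[]
for c,q in (('side',(612.,-133.7,1.55)),('top',(613.,-135.2,1.565))):
    p=manip.snapshot(c);A.append(cv2.resize(overlay(p,'taper',np.array(q),6,28),(400,400),interpolation=cv2.INTER_CUBIC))
cv2.imwrite('pics/taper4.png',np.hstack(A))
"
```

```text
(no output)
```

View pics/taper4.png

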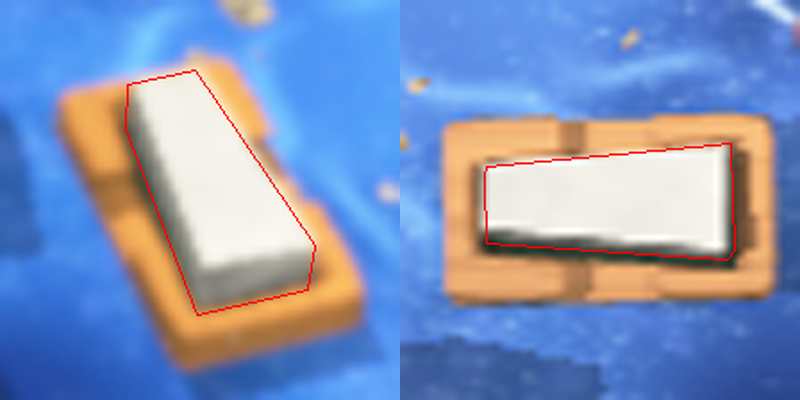

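The slip's top face matches the z=6 mm prediction in both views (corners (205,268) and (195,72)), so it is seated flat. Now the first puck.

apply_moves(
  commands=[
    [[0.05,-0.05,2.5,0,0,0],[0,-0.05,2.5,0,0,0],[0,0,1.25,0,0,0],[0,0,1.25,0,0,0],[0,0,0,0,0,0],[0,0,0,0,0,0]],
  ],
)

```text
clock: 28.3
tool_pos: [444.2, 146.7, 6.0]
tcp_rot: [2.434, 1.986, 0.001]
contact_force: [0.1, -0.0, 0.5]
gripper_width: 89.9
finger_force: 0.0
```

apply_moves(
  commands=[
    [[0,0,0,0,0,0],[0,0,0,0,0,0],[0,0,0,0,0,0],[0,0,0,0,0,0],[0,0,0,0,0,0],[0,0,0,0,0,0],[0,0,0,0,0,0],[0,0,0,0,0,0]],
  ],
  hand=0,
)

```text
clock: 29.1
tool_pos: [443.8, 146.8, 5.9]
tcp_rot: [2.434, 1.986, 0.0]
contact_force: [-0.6, -0.4, 1.7]
gripper_width: 55.6
finger_force: 30.0
```

apply_moves(
  commands=[
    [[0,0,-0.3,0,0,0],[0,0,-1.5,0,0,0],[0,0,-2.5,0,0,0],[0,0,-2.5,0,0,0],[0,0,-2.2,0,0,0],[0,0,0,0,0,0],[0,0,0,0,0,0],[0,0,0,0,0,0]],
  ],
)

```text
clock: 29.9
tool_pos: [442.4, 146.5, 93.8]
tcp_rot: [-2.433, -1.985, 0.004]
contact_force: [0.2, 0.0, -1.2]
gripper_width: 55.3
finger_force: 30.0
```

```bash
python3 -c "
from fit import *
from obj import *
plan([at('Hpuck',95,35)])
P=manip.get_state()['tool_pos'];p=manip.snapshot('side');print(fit(p,'pa',(P[0],P[1],0),z0=P[2]-5)[:2])
"
```

```text
P [442.4 146.5  93.8] phi -0.202 q6 0.41 tilt [-0.003 -0.001] w 55.3 F [ 0.2  0.  -1.2] ff 30.0 t 29.9
-> (610.7, -341.7, 95, 2.943, 35) q6 -0.43 n 15
[[-2.95,1.75,-0.0,0,0,-0.0],[-3.0,1.75,-0.0,0,0,-0.0],[-2.95,1.75,-0.0,0,0,-0.0],[-2.95,1.75,-0.05,0,0,-0.0],[-2.95,1.75,0.0,0,0,-0.0],[-3.0,1.75,0.0,0,0,-0.0],[-2.95,1.75,-0.0,0,0,-0.0],[-2.95,1.75,-0.0,0,0,-0.0]]
[[-2.95,1.75,-0.0,0,0,-0.0],[-3.0,1.75,-0.05,0,0,-0.0],[-2.95,1.8,0.0,0,0,-0.0],[-2.95,1.75,0.0,0,0,-0.0],[-2.95,1.75,-0.0,0,0,-0.0],[-3.0,1.75,-0.0,0,0,-0.0],[-2.95,1.75,-0.0,0,0,-0.0]]
(array([4.41588169e+02, 1.49965385e+02, 1.39671196e-01]), np.float64(0.7502587098999655))
```

apply_moves(
  commands=[
    [[-2.95,1.75,0,0,0,0],[-3.0,1.75,0,0,0,0],[-2.95,1.75,0,0,0,0],[-2.95,1.75,-0.05,0,0,0],[-2.95,1.75,0,0,0,0],[-3.0,1.75,0,0,0,0],[-2.95,1.75,0,0,0,0],[-2.95,1.75,0,0,0,0]],
  ],
)

```text
clock: 30.75
tool_pos: [532.6, -114.6, 94.3]
tcp_rot: [-2.432, -1.984, 0.002]
contact_force: [0.1, -0.0, -1.3]
gripper_width: 55.6
finger_force: 30.0
```

apply_moves(
  commands=[
    [[-2.95,1.75,0,0,0,0],[-3.0,1.75,-0.05,0,0,0],[-2.95,1.8,0,0,0,0],[-2.95,1.75,0,0,0,0],[-2.95,1.75,0,0,0,0],[-3.0,1.75,0,0,0,0],[-2.95,1.75,0,0,0,0],[0,0,0,0,0,0]],
  ],
)

```text
clock: 31.55
tool_pos: [612.0, -344.9, 94.5]
tcp_rot: [-2.437, -1.982, 0.002]
contact_force: [0.2, 0.9, -1.1]
gripper_width: 55.7
finger_force: 30.0
```

apply_moves(
  commands=[
    [[0,0,0,0,0,0],[0,0,0,0,0,0]],
  ],
)

```text
clock: 31.75
tool_pos: [611.3, -340.2, 95.1]
tcp_rot: [-2.432, -1.985, 0.001]
contact_force: [1.1, -0.1, -1.4]
gripper_width: 55.2
finger_force: 30.0
```

```bash
python3 -c "
from fit import *
from obj import *
plan([at('Hpuck',55,20),at('Hpuck',13,10)])
"
```

```text
P [ 611.3 -340.2   95.1] phi -0.202 q6 -0.38 tilt [-0.002  0.002] w 55.2 F [ 1.1 -0.1 -1.4] ff 30.0 t 31.8
-> (610.7, -341.7, 55, 2.943, 20) q6 -0.39 n 3
[[-0.05,-0.0,1.35,0,0,-0.0],[-0.05,-0.0,1.3,0,0,-0.0],[-0.05,-0.05,1.35,0,0,-0.0]]
-> (610.7, -341.7, 13, 2.943, 10) q6 -0.39 n 5
[[-0.0,0.0,0.85,0,0,-0.0],[-0.0,0.0,0.85,0,0,-0.0],[-0.0,0.0,0.85,0,0,-0.0],[-0.0,0.0,0.8,0,0,-0.0],[-0.0,0.0,0.85,0,0,-0.0]]
```

apply_moves(
  commands=[
    [[-0.05,0,1.35,0,0,0],[-0.05,0,1.3,0,0,0],[-0.05,0,1.35,0,0,0],[0,0,0.85,0,0,0],[0,0,0.85,0,0,0],[0,0,0.85,0,0,0],[0,0,0.8,0,0,0],[0,0,0.85,0,0,0]],
  ],
)

```text
clock: 32.55
tool_pos: [612.1, -342.7, 14.4]
tcp_rot: [-2.434, -1.986, -0.001]
contact_force: [-0.3, 2.2, -0.1]
gripper_width: 55.4
finger_force: 30.0
```

apply_moves(
  commands=[
    [[0,0,0,0,0,0],[0,0,0,0,0,0]],
  ],
)

```text
clock: 32.75
tool_pos: [611.7, -342.8, 14.3]
tcp_rot: [-2.434, -1.986, 0.0]
contact_force: [-0.3, 0.5, -1.9]
gripper_width: 54.9
finger_force: 30.0
```

apply_moves(
  commands=[
    [[0,0,0.1,0,0,0],[0,0,0.05,0,0,0],[0,0,0,0,0,0]],
  ],
)

```text
clock: 33.05
tool_pos: [612.0, -342.8, 13.6]
tcp_rot: [2.434, 1.986, 0.001]
contact_force: [-0.9, 2.9, 0.2]
gripper_width: 55.8
finger_force: 30.0
```

apply_moves(
  commands=[
    [[0,0,0,0,0,0],[0,0,0,0,0,0],[0,0,0,0,0,0],[0,0,-0.5,0,0,0],[0,0,-2,0,0,0],[0,0,-3,0,0,0],[0,0,-3,0,0,0],[0,0,0,0,0,0]],
  ],
  hand=0.95,
)

```text
clock: 33.85
tool_pos: [615.1, -345.2, 105.1]
tcp_rot: [2.426, 1.98, 0.005]
contact_force: [1.2, -1.0, 0.4]
gripper_width: 90.5
finger_force: 0.0
```

apply_moves(
  commands=[
    [[0,0,0,0,0,0],[0,0,0,0,0,0]],
  ],
)

```text
clock: 34.05
tool_pos: [611.1, -342.5, 96.8]
tcp_rot: [-2.433, -1.985, 0.001]
contact_force: [-0.4, 0.2, -0.4]
gripper_width: 90.3
finger_force: 0.0
```

```bash
python3 -c "
from fit import *
from obj import *
plan([at('pb',80)])
"
```

```text
P [ 611.1 -342.5   96.8] phi -0.202 q6 -0.39 tilt [-0.002  0.001] w 90.3 F [-0.4  0.2 -0.4] ff 0.0 t 34.0
-> (434.8, 253.3, 80, 2.943) q6 0.65 n 16
[[3.45,-1.85,0.1,0,0,-0.0],[3.4,-1.8,0.1,0,0,-0.0],[3.45,-1.85,0.1,0,0,-0.0],[3.4,-1.8,0.1,0,0,-0.0],[3.45,-1.85,0.1,0,0,-0.0],[3.4,-1.8,0.15,0,0,-0.0],[3.45,-1.85,0.1,0,0,-0.0],[3.4,-1.8,0.1,0,0,-0.0]]
[[3.45,-1.85,0.1,0,0,-0.0],[3.4,-1.8,0.1,0,0,-0.0],[3.45,-1.85,0.1,0,0,-0.0],[3.4,-1.8,0.1,0,0,-0.0],[3.45,-1.85,0.1,0,0,-0.0],[3.45,-1.8,0.1,0,0,-0.0],[3.4,-1.85,0.1,0,0,-0.0],[3.45,-1.85,0.15,0,0,-0.0]]
```

apply_moves(
  commands=[
    [[3.45,-1.85,0.1,0,0,0],[3.4,-1.8,0.1,0,0,0],[3.45,-1.85,0.1,0,0,0],[3.4,-1.8,0.1,0,0,0],[3.45,-1.85,0.1,0,0,0],[3.4,-1.8,0.15,0,0,0],[3.45,-1.85,0.1,0,0,0],[3.4,-1.8,0.1,0,0,0]],
  ],
)

```text
clock: 34.85
tool_pos: [521.9, -43.6, 87.7]
tcp_rot: [-2.432, -1.984, 0.003]
contact_force: [-0.7, 0.2, 1.0]
gripper_width: 90.0
finger_force: 0.0
```

apply_moves(
  commands=[
    [[3.45,-1.85,0.1,0,0,0],[3.4,-1.8,0.1,0,0,0],[3.45,-1.85,0.1,0,0,0],[3.4,-1.8,0.1,0,0,0],[3.45,-1.85,0.1,0,0,0],[3.45,-1.8,0.1,0,0,0],[3.4,-1.85,0.1,0,0,0],[3.45,-1.85,0.15,0,0,0]],
  ],
)

```text
clock: 35.65
tool_pos: [433.6, 254.0, 79.5]
tcp_rot: [-2.434, -1.986, 0.004]
contact_force: [0.8, -0.5, -0.2]
gripper_width: 90.2
finger_force: 0.0
```

apply_moves(
  commands=[
    [[0,0,0,0,0,0],[0,0,0,0,0,0],[0,0,0,0,0,0]],
  ],
)

```text
clock: 35.95
tool_pos: [435.0, 252.1, 80.2]
tcp_rot: [-2.435, -1.985, 0.003]
contact_force: [-0.3, -0.7, -0.1]
gripper_width: 90.4
finger_force: 0.0
```

```bash
python3 -c "
from fit import *
from obj import *
plan([at('pb',30,30),at('pb',5,13)])
p=manip.snapshot('top');SH['top']=(disc(56),0,.1)
for z in (28,38): print(z,fit(p,'top',(611,-342,0),z0=z)[:2])
cv2.imwrite('pics/puck.png',overlay(p,'pa',np.array([611.3,-342.2,0]),6,20))
"
```

```text
P [435.  252.1  80.2] phi -0.203 q6 0.62 tilt [-0.001 -0.001] w 90.4 F [-0.3 -0.7 -0.1] ff 0.0 t 36.0
-> (434.8, 253.3, 30, 2.943, 30) q6 0.62 n 2
[[0.05,-0.0,2.5,0,0,-0.0],[0.05,-0.05,2.5,0,0,-0.0]]
-> (434.8, 253.3, 5, 2.943, 13) q6 0.62 n 2
[[0.0,0.0,1.25,0,0,-0.0],[0.0,0.0,1.25,0,0,-0.0]]
28 (array([ 6.10726804e+02, -3.44852399e+02,  1.57213348e-01]), np.float64(0.9664678049783995))
38 (array([ 6.09334082e+02, -3.42611238e+02,  1.13952752e-01]), np.float64(0.9633251833740831))
```

Puck one sits flat in the well, 2–3 mm off centre toward −y, which matches the top camera being the truer one. I'll use the top camera's values for puck two.

apply_moves(
  commands=[
    [[0.05,0.05,2.5,0,0,0],[0.05,0,2.5,0,0,0],[0,0,1.25,0,0,0],[0,0,1.25,0,0,0],[0,0,0,0,0,0],[0,0,0,0,0,0]],
  ],
)

```text
clock: 36.6
tool_pos: [436.6, 253.9, 6.6]
tcp_rot: [2.435, 1.985, 0.001]
contact_force: [0.0, 0.3, 1.4]
gripper_width: 90.1
finger_force: 0.0
```

apply_moves(
  commands=[
    [[0,0,0,0,0,0],[0,0,0,0,0,0],[0,0,0,0,0,0],[0,0,0,0,0,0],[0,0,0,0,0,0],[0,0,0,0,0,0],[0,0,0,0,0,0],[0,0,0,0,0,0]],
  ],
  hand=0,
)

```text
clock: 37.4
tool_pos: [436.2, 254.1, 6.4]
tcp_rot: [2.434, 1.986, 0.0]
contact_force: [-0.4, -0.4, 2.5]
gripper_width: 55.4
finger_force: 30.0
```

apply_moves(
  commands=[
    [[0,0,-0.3,0,0,0],[0,0,-1.5,0,0,0],[0,0,-2.5,0,0,0],[0,0,-2.5,0,0,0],[0,0,-2.5,0,0,0],[0,0,0,0,0,0],[0,0,0,0,0,0],[0,0,0,0,0,0]],
  ],
)

```text
clock: 38.2
tool_pos: [434.9, 253.4, 97.6]
tcp_rot: [-2.434, -1.986, 0.004]
contact_force: [-1.3, 0.2, -2.4]
gripper_width: 55.4
finger_force: 30.0
```

```bash
sed -i 's/Hpuck=(610.7,-341.7/Hpuck=(611.3,-342/' obj.py; python3 -c "
from obj import *
plan([at('Hpuck',105,35)])
"
```

```text
P [434.9 253.4  97.6] phi -0.202 q6 0.62 tilt [-0.003 -0.001] w 55.4 F [-1.3  0.2 -2.4] ff 30.0 t 38.2
-> (611.3, -342, 105, 2.943, 35) q6 -0.42 n 18
[[-3.05,1.6,-0.05,0,0,-0.0],[-3.05,1.65,-0.05,0,0,-0.0],[-3.05,1.6,-0.0,0,0,-0.0],[-3.05,1.65,-0.05,0,0,-0.0],[-3.0,1.6,-0.05,0,0,-0.0],[-3.05,1.65,-0.05,0,0,-0.0],[-3.05,1.6,-0.05,0,0,-0.0],[-3.05,1.65,-0.05,0,0,-0.0]]
[[-3.05,1.6,-0.0,0,0,-0.0],[-3.05,1.65,-0.05,0,0,-0.0],[-3.05,1.6,-0.05,0,0,-0.0],[-3.05,1.65,-0.05,0,0,-0.0],[-3.0,1.6,-0.05,0,0,-0.0],[-3.05,1.65,-0.05,0,0,-0.0],[-3.05,1.6,-0.0,0,0,-0.0],[-3.05,1.65,-0.05,0,0,-0.0]]
[[-3.05,1.6,-0.05,0,0,-0.0],[-3.05,1.65,-0.05,0,0,-0.0]]
```

apply_moves(
  commands=[
    [[-3.05,1.6,-0.05,0,0,0],[-3.05,1.65,-0.05,0,0,0],[-3.05,1.6,0,0,0,0],[-3.05,1.65,-0.05,0,0,0],[-3.0,1.6,-0.05,0,0,0],[-3.05,1.65,-0.05,0,0,0],[-3.05,1.6,-0.05,0,0,0],[-3.05,1.65,-0.05,0,0,0]],
  ],
)

```text
clock: 39.0
tool_pos: [513.4, -11.9, 100.6]
tcp_rot: [-2.432, -1.984, 0.004]
contact_force: [0.8, 0.3, -2.0]
gripper_width: 55.5
finger_force: 30.0
```

apply_moves(
  commands=[
    [[-3.05,1.6,0,0,0,0],[-3.05,1.65,-0.05,0,0,0],[-3.05,1.6,-0.05,0,0,0],[-3.05,1.65,-0.05,0,0,0],[-3.0,1.6,-0.05,0,0,0],[-3.05,1.65,-0.05,0,0,0],[-3.05,1.6,0,0,0,0],[-3.05,1.65,-0.05,0,0,0]],
  ],
)

```text
clock: 39.8
tool_pos: [592.0, -276.0, 102.9]
tcp_rot: [-2.431, -1.983, 0.002]
contact_force: [0.8, -0.2, -0.7]
gripper_width: 55.4
finger_force: 30.0
```

apply_moves(
  commands=[
    [[-3.05,1.6,-0.05,0,0,0],[-3.05,1.65,-0.05,0,0,0],[0,0,0,0,0,0],[0,0,0,0,0,0],[0,0,0,0,0,0]],
  ],
)

```text
clock: 40.3
tool_pos: [611.7, -340.2, 104.8]
tcp_rot: [-2.431, -1.985, 0.001]
contact_force: [0.5, 0.1, -1.3]
gripper_width: 55.3
finger_force: 30.0
```

```bash
python3 -c "
from obj import *
plan([at('Hpuck',65,20),at('Hpuck',36,10)])
"
```

```text
P [ 611.7 -340.2  104.8] phi -0.202 q6 -0.38 tilt [-0.003  0.002] w 55.3 F [ 0.5  0.1 -1.3] ff 30.0 t 40.3
-> (611.3, -342, 65, 2.943, 20) q6 -0.39 n 2
[[-0.1,-0.0,2.0,0,0,-0.0],[-0.1,-0.0,2.0,0,0,-0.0]]
-> (611.3, -342, 36, 2.943, 10) q6 -0.39 n 3
[[0.0,-0.0,0.95,0,0,-0.0],[0.0,-0.0,0.95,0,0,-0.0],[0.0,-0.0,1.0,0,0,-0.0]]
```

apply_moves(
  commands=[
    [[-0.1,0,2.0,0,0,0],[-0.1,0,2.0,0,0,0],[0,0,0.95,0,0,0],[0,0,0.95,0,0,0],[0,0,1.0,0,0,0],[0,0,0,0,0,0],[0,0,0,0,0,0]],
  ],
)

```text
clock: 41.0
tool_pos: [612.4, -343.5, 37.9]
tcp_rot: [2.434, 1.986, 0.0]
contact_force: [0.0, -0.1, -1.1]
gripper_width: 55.3
finger_force: 30.0
```

apply_moves(
  commands=[
    [[0,0,0.1,0,0,0],[0,0,0.05,0,0,0],[0,0,0,0,0,0]],
  ],
)

```text
clock: 41.3
tool_pos: [612.6, -343.5, 36.8]
tcp_rot: [2.434, 1.986, 0.001]
contact_force: [-0.1, 1.3, -0.5]
gripper_width: 55.6
finger_force: 30.0
```

apply_moves(
  commands=[
    [[0.1,0,0.1,0,0,0],[0,0,0.1,0,0,0],[0,0,0,0,0,0]],
  ],
)

```text
clock: 41.6
tool_pos: [612.7, -342.8, 34.5]
tcp_rot: [2.433, 1.986, 0.0]
contact_force: [-0.4, 0.3, 0.2]
gripper_width: 55.0
finger_force: 30.0
```

apply_moves(
  commands=[
    [[0,0,0,0,0,0],[0,0,0,0,0,0],[0,0,0,0,0,0],[0,0,-0.5,0,0,0],[0,0,-2,0,0,0],[0,0,-3,0,0,0],[0,0,-4,0,0,0],[0,0,-4,0,0,0]],
  ],
  hand=0.9,
)

```text
clock: 42.4
tool_pos: [612.1, -342.3, 170.3]
tcp_rot: [-2.433, -1.986, 0.0]
contact_force: [0.1, 0.0, 0.1]
gripper_width: 85.5
finger_force: 0.0
```

apply_moves(
  commands=[
    [[4,0,0,0,0,0],[4,0,0,0,0,0],[4,0,0,0,0,0],[4,0,0,0,0,0],[4,0,0,0,0,0],[4,0,0,0,0,0],[4,0,0,0,0,0],[4,0,0,0,0,0]],
  ],
)

```text
clock: 43.2
tool_pos: [676.9, -27.5, 169.8]
tcp_rot: [2.434, 1.986, 0.001]
contact_force: [0.4, 0.1, 0.6]
gripper_width: 85.5
finger_force: 0.0
```

apply_moves(
  commands=[
    [[4,0,0,0,0,0],[4,0,0,0,0,0],[4,0,0,0,0,0],[4,0,0,0,0,0],[4,0,0,0,0,0],[0,0,0,0,0,0],[0,0,0,0,0,0],[0,0,0,0,0,0]],
  ],
)

```text
clock: 44.0
tool_pos: [716.7, 165.9, 169.3]
tcp_rot: [2.435, 1.985, -0.001]
contact_force: [-0.3, -0.7, -0.3]
gripper_width: 85.7
finger_force: 0.0
```

```bash
python3 -c "
from fit import *
A=[]
SH['top']=(disc(56),0,.1);SH['sd']=(rect(53,97),0,28)
for c in ('side','top'):
    p=manip.snapshot(c)
    A.append(cv2.resize(overlay(p,'pa',np.array([611,-342.,0]),28,28),(400,400)))
    for z in (45,50,55): print(c,z,fit(p,'top',(611,-342,0),z0=z)[:2])
    print([ (n,fit(p,n,x,z0=6)[:2]) for n,x in (('taper',(612,-134,1.56)),('bar',(450,-137,1.55)),('boat',(462,-344,1.75)))])
    print([w(p,d['point']).round() for d in manip.search_frame(p,'sanding_block_mid')])
cv2.imwrite('pics/end.png',np.hstack(A));print(manip.get_state()['clock'])
"
```

```text
side 45 (array([ 6.09525567e+02, -3.47063278e+02,  2.16845184e-01]), np.float64(0.8378412378915587))
side 50 (array([ 6.07753621e+02, -3.49691857e+02,  1.82758703e-01]), np.float64(0.8464730290456431))
side 55 (array([ 6.05628968e+02, -3.52577398e+02,  4.54279717e-01]), np.float64(0.8553703471612984))
[('taper', (array([ 612.79633559, -127.99056332,    1.53877101]), np.float64(0.9131040892193308))), ('bar', (array([ 449.1648958 , -132.44226371,    1.55281054]), np.float64(0.9287473068636504))), ('boat', (array([ 460.94030005, -341.36095564,    1.73142109]), np.float64(0.9154119038234135)))]
[array([763.,  29.,  31.])]
top 45 (array([ 6.12069403e+02, -3.45698173e+02,  3.16636863e-01]), np.float64(0.9060804490177736))
top 50 (array([ 6.11264673e+02, -3.44418621e+02,  1.54450805e-01]), np.float64(0.9092267463578633))
top 55 (array([ 6.10396951e+02, -3.43401886e+02,  1.94564003e-01]), np.float64(0.9082790697674419))
[('taper', (array([ 614.67987325, -133.67379687,    1.55000632]), np.float64(0.9495443138290847))), ('bar', (array([ 450.8362465 , -138.35375645,    1.56030404]), np.float64(0.9809523809523809))), ('boat', (array([ 462.71229825, -343.84427091,    1.72486107]), np.float64(0.9590483056957462)))]
[array([767.,  49.,  34.])]
44.2
```

View pics/end.png

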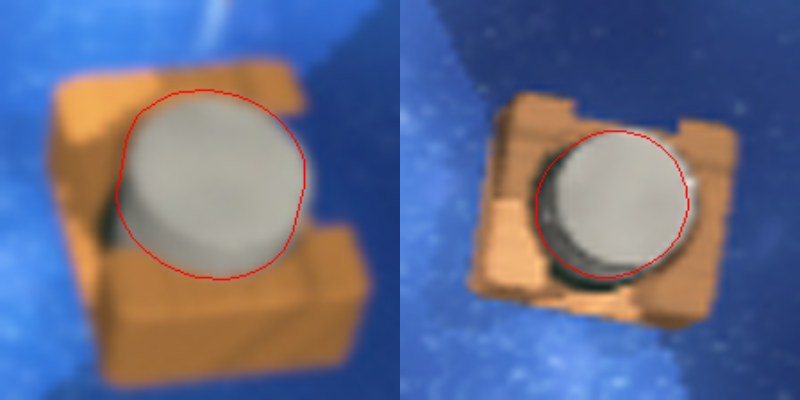

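The upper puck lies flat in the well (top face centred near (626,198) in the top view and (220,180) in the side view). It came to rest at exactly the stacked height. The other stones are unchanged and so is the sanding block. Handing in.

```bash
python3 -c "
from station import manip
print(manip.hand_in())"
```

```text
the job is handed in; nothing more can be done
None
```

The job is handed in at about 44 s: the bar, boat and slip sit flat in their own recesses and both pucks are stacked in the round well, as checked from the cameras and the release height, and the sanding block was left where it lay.

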